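# Clean, load and leak-test the vacuum jar

## Robot

A 7-joint arm with a two-finger parallel gripper is mounted at the origin on the work surface. World frame = base frame: x ahead of the robot, y to its left, z up, the work surface at z = 0. Lengths are in m, angles in rad, forces in N, time in s.
With the tool pointing down it reaches from about 0.425 to 0.875 m from the base axis. Payload 4.7 kg.
Tool frame: the origin (TCP) lies on the centre line of the jaws, within the pads' length; the fingertips stand 19 mm ahead of it and the grasp point (between the pads) is the TCP (ctrl.nose_length is the distance from the TCP to the fingertips, in m); z points along the fingers, x is the direction in which the jaws open and shut, and the axes are right-handed (so a half turn about z gives the same grasp; the last joint's range is limited). The gripper opens to 87 mm and grips with 3 to 60 N. Pads are 19 mm wide; open, the fingers measure 117 mm over their backs; the gripper's body (75 mm by 190 mm) begins 51 mm behind the grasp point.
Start: joints at [1.224, 0.321, -0.07, 1.45, 0.023, 1.371, -0.057], TCP at [0.229, -0.608, 0.242] pointing down, gripper open.
Joint ranges: [-2.86, 2.86], [-0.3, 2.09], [-1.38, 1.24], [0.06, 2.45], [-1.56, 4.7], [0.09, 2.05], [-2.69, 2.69]. Speed limits (rad/s): [2.57, 2.57, 3.14, 3.14, 3.14, 3.14, 3.14].

## Interface

Orientations are given as a rotation vector (axis times angle).
In Python, from bench import ctrl gives the robot as it stands. The module is installed in compiled form; this text tells all that it offers.
- The arm moves only by the shell command python3 -m crank 'ROWS' [OPENING] [FORCE]. ROWS is a JSON object of lists of equal length, an entry for each row: "dp": the shift along the tool's x, y, z in cm, a list of three; "delta_rot": the turn, a rotation vector about the tool's x, y, z in rad, a list of three. In form: {"dp": [[x, y, z], ...], "delta_rot": [[rx, ry, rz], ...]}. A call has exactly 8 rows; each row shifts and turns the commanded pose from where the row before left it, along the tool's axes as they then stand; what a row does not reach is not made up. A row lasts 1/10 s, in which the tool goes at most 50 mm and 8.59 degrees, less where a joint would pass 70% of its speed; a pose out of reach is approached as far as the arm can. A call with a gripper value outside its range is refused whole. OPENING is the finger opening in cm, from 0 to 8.7, set as the call begins (- or left out, the last holds). The fingers move at their own pace and stop on an object; FORCE is the grip in N (left out, the last holds). Time passes only in rows, so rows that do not move let the fingers close, or fill a call up. It gives the time, the measured TCP pose, the force and the opening at its end, in the units of the state.
- ctrl.get_state(): the state, without advancing time (a new reading comes with each control period).
- ctrl.get_image(name): name is "scene" or "top" or "wrist"; returns the picture (480x640x3 uint8, blue, green, red); there is no depth.
- ctrl.camera_info(name): a dict with "camera_matrix" (3x3 intrinsics, pixels), "D" ([k1, k2, p1, p2, k3] as OpenCV has them; the pictures are not rectified), "xyz" and "orientation" of the camera in the world. Camera axes: x right, y down, z forward; pixel columns grow to the right and rows downward; lengths in m; the calibration is good to about 2 mm. A picture is of the moment at which its call begins: read the wrist's pose just before it. camera_info takes no time and is no camera call; for the wrist camera it gives the pose at the moment of the call.
- ctrl.close_job(): hands the job in, once; it reports no verdict.
The state is a dict: "time": time; "joint_positions": joint angles; "qd": joint speeds; "joint_torque": joint torques, N m; "position": TCP position; "tool_rot": TCP orientation; "ft_force": force on the tool from outside, world axes, zero at the start; "torque": the same for the moment, N m; "grip_width": opening from 0.0 (shut) to 1.0 (fully open).
Only numpy, scipy, OpenCV 4.12 (cv2) and the standard library are available. Lean on these libraries where they do the work, as an engineer would, in place of code of your own. Each camera call takes 0.05 s, during which the arm holds its last target.

## Task

Get the vacuum jar ready for its leak test: scrub it out with the long brush, at least two full strokes, each down to the jar's floor and up until the brush head is more than half out of the jar, and stand the brush back in its holder; then stand every sample pot on the bench upright inside the jar and put the lid on. With the lid on, pull the pump's sprung slide out until its pointer is level with the brass tab, not well past it, hold it there for two full seconds, and let it back all the way home under control without letting it snap; leave the other things on the bench where they are.

Things in the scene. Friction and masses are not known exactly. Their poses are not given: they have to be found in the camera images.
- jar: fixed clear round jar, open on top, outside 160 mm across, inside 150 mm across, 105 mm tall, wall 5 mm, floor 12 mm thick with a grey liner; origin under its centre, z up
- jar_floor (a point): centre of the jar's inner floor, 12 mm above the bench; z up
- jar_rim (a point): centre of the jar's mouth, 105 mm above the bench; z up
- lid: loose aluminium lid, 220 g, knob up: underneath a rubber plug 138 mm across, 10 mm thick, that drops into the jar's mouth; on it a plate 166 mm across, 7 mm thick, that rests on the rim; then a black knob 30 mm across, from 17 to 52 mm above the origin; origin at the centre of the plug's underside, z up. On the jar the origin is 10 mm below the rim
- holder: fixed steel cup that the brush stands in, inside 60 mm across, outside 68 mm, 70 mm tall, floor 6 mm thick; origin under its centre
- holder_floor (a point): centre of the holder's inner floor, 6 mm above the bench; z up
- brush: long round brush, 195 mm, 130 g, standing head down in its holder; origin at the centre of the head's bottom end, z along the handle; head 44 mm across from 0 to 75 mm, rod 10 mm across to 130 mm, grey cylindrical grip 22 mm across from 130 to 195 mm. Rigid
- pot1: sample pot: white body with a heavy base, 48 mm across and 40 mm tall, narrower grey cap 26 mm across above it up to 75 mm (grip it by the cap), about 100 g; origin under its centre, z up. All pots are alike, two to four are on the bench, absent ones read None; up to four fit in the jar side by side, e.g. 42 mm from its axis, a quarter turn apart
- pot2: sample pot: white body with a heavy base, 48 mm across and 40 mm tall, narrower grey cap 26 mm across above it up to 75 mm (grip it by the cap), about 100 g; origin under its centre, z up. All pots are alike, two to four are on the bench, absent ones read None; up to four fit in the jar side by side, e.g. 42 mm from its axis, a quarter turn apart
- pot3: sample pot: white body with a heavy base, 48 mm across and 40 mm tall, narrower grey cap 26 mm across above it up to 75 mm (grip it by the cap), about 100 g; origin under its centre, z up. All pots are alike, two to four are on the bench, absent ones read None; up to four fit in the jar side by side, e.g. 42 mm from its axis, a quarter turn apart
- pot4: sample pot: white body with a heavy base, 48 mm across and 40 mm tall, narrower grey cap 26 mm across above it up to 75 mm (grip it by the cap), about 100 g; origin under its centre, z up. All pots are alike, two to four are on the bench, absent ones read None; up to four fit in the jar side by side, e.g. 42 mm from its axis, a quarter turn apart
- pump: fixed vacuum test pump: base plate 300 x 90 x 10 mm with scale lines every 10 mm; grey housing 75 mm wide, with a steel cylinder on it up to 84 mm high, its front face 55 mm to +x of the origin; origin under the paddle's home position; the slide pulls out along the pump's own -x, z up
- pump_slide (a joint): how far the sprung slide is pulled out, in m: 0 home, 0.11 at most. The spring pulls it home with about 2.7 N at home, rising by 0.9 N per 10 mm; let go, it snaps back
- pump_handle (a point): centre of the top edge of the slide's upright black paddle, 88 mm above the bench; the paddle is 12 mm thick along the pump's x, 36 mm wide along its y, free-standing above the steel rod, whose top is 36 mm above the bench; take it from above, fingers before and behind it
- pump_pointer (a point): tip of the dark needle that sticks out from the paddle's +y side, moves with the slide, level with the paddle's centre in the pump's x
- pump_mark (a point): the brass tab standing on the scale's +y edge, 4 mm thick, 45 to 85 mm out from the pointer's home, set differently each time; x along the pump's x. The pointer is level with it when both have the same place along the pump's x
- timer: bystander: white bench timer 55 x 30 x 45 mm
- gel: bystander: bottle 60 mm across, 160 mm tall
- beaker: bystander: glass beaker 72 mm across, 90 mm tall
- wipes: bystander: white and blue box of wipes 110 x 200 x 70 mm
Not all that is in view belongs to the job. What is shaped like the pot1 but green is not meant. What is shaped like the brush but purple is not meant.

How it is judged:
On the way, in this order (a step that is already met when the one before it is completed fails the run):
1. the brush head is down at the jar's floor (within 18 mm) (z of brush in the frame of jar_floor below 0.018 m and horizontal distance between brush and jar_floor below 0.058 m and angle between brush's own z axis and vertical below 0.35 rad), for 0.04 s.
2. the brush is drawn up at least 45 mm from the floor, still over the jar (z of brush in the frame of jar_floor above 0.045 m and horizontal distance between brush and jar_floor below 0.075 m), for 0.04 s.
3. the brush is down at the floor again (all of step 1), for 0.04 s.
4. the brush is drawn up at least 45 mm again (all of step 2), for 0.04 s.
5. every pot present stands upright on the jar's floor and the brush is back in its holder (horizontal distance between each of pot1, pot2, pot3, pot4 and jar_floor below 0.06 m and height (world z) of each of pot1, pot2, pot3, pot4 below 0.022 m and angle between each of pot1, pot2, pot3, pot4's own z axis and vertical below 0.25 rad and horizontal distance between brush and holder_floor below 0.02 m and z of brush in the frame of holder_floor below 0.012 m and angle between brush's own z axis and vertical below 0.3 rad), for 0.2 s.
6. the lid is on the jar, level, plug in the mouth, released (horizontal distance between lid and jar_rim below 0.011 m and angle between lid's own z axis and vertical below 0.04 rad and z of lid in the frame of jar_rim below -0.006 m and contact force between the fingers and lid below 0.3 N), for 0.3 s.
7. with the lid on, the pointer is within 5 mm of the brass tab for 1.8 s (x of pump_pointer in the frame of pump_mark between -0.005 and 0.005 m and horizontal distance between lid and jar_rim below 0.011 m and angle between lid's own z axis and vertical below 0.04 rad and z of lid in the frame of jar_rim below -0.006 m), for 1.8 s.
At the end, for the whole second after the job is handed in: Every pot present stands upright in the jar; the lid lies level on it, centred within 11 mm; the slide, held within 5 mm of the tab for 1.8 s with the lid on, is home again (under 4 mm); the brush, used for two strokes, stands in its holder; all released and at rest (all of step 5 and horizontal distance between lid and jar_rim below 0.011 m and angle between lid's own z axis and vertical below 0.04 rad and z of lid in the frame of jar_rim below -0.006 m and value of joint pump_slide below 0.004 m and linear speed of each of lid, brush below 0.02 m/s); the robot touches nothing.
It fails at once if the slide is pulled more than 15 mm past the tab (x of pump_pointer in the frame of pump_mark below -0.015 m).
It fails at once if the slide snaps back (faster than 0.3 m/s) (velocity of joint pump_slide below -0.3 m/s).
It fails at once if a bystander is pushed more than 50 mm or knocked over (distance of any of timer, gel, beaker, wipes from where it was at the start of the episode above 0.05 m or angle between any of timer, gel, beaker, wipes's own z axis and vertical above 0.6 rad).
Of pot1, pot2, pot3, pot4 only 2 to 4 are there at a start; the rules pass over those that are not, and their reading is None.
At some moment in a run one of pot1, pot2, pot3, pot4, lid may be knocked a few centimetres aside while the robot is not near it.
It also fails if it takes over 210 s, if anything falls off the work surface, if the arm or the gripper's body presses on something with over 40 N, if the wrist force passes 120 N, or if a joint passes its speed limit or range.

## Working session

There is one attempt and no reset: what is moved stays moved. The work goes in short steps, Python scripts to look and compute and a shell command to move; the robot and the scene stay as the last step left them, time stands still between calls to the robot, and variables do not carry over. Pictures are saved under pics/ and viewed, and the job is handed in when it is done.

```bash
mkdir -p pics
cat > h.py <<'E'
import numpy as np, cv2
from scipy.spatial.transform import Rotation as R
from bench import ctrl
def snap(n,f):
    i=ctrl.camera_info(n); im=ctrl.get_image(n); cv2.imwrite('pics/'+f,im); return im,i
def cam(i):
    o=np.array(i['orientation'],float)
    Rm=o if o.shape==(3,3) else (R.from_rotvec(o).as_matrix() if o.size==3 else R.from_quat(o).as_matrix())
    return np.array(i['camera_matrix'],float).reshape(3,3),np.array(i['D'],float),Rm,np.array(i['xyz'],float)
def ray(i,uv):
    K,D,Rm,t=cam(i)
    p=cv2.undistortPoints(np.array([[uv]],float),K,D)[0,0]
    return t,Rm@np.array([p[0],p[1],1])
def onz(i,uv,z):
    t,d=ray(i,uv); return t+d*(z-t[2])/d[2]
def proj(i,P):
    K,D,Rm,t=cam(i)
    P=np.atleast_2d(P).astype(float)
    return cv2.projectPoints((P-t)@Rm,np.zeros(3),np.zeros(3),K,D)[0][:,0]
def tool(dw):  # world shift (m) -> tool cm
    s=ctrl.get_state(); return R.from_rotvec(s['tool_rot']).as_matrix().T@np.array(dw)*100
E
python3 - <<'E'
from h import *
for n in ['scene','top','wrist']:
    im,i=snap(n,n+'0.png'); print(n,i)
s=ctrl.get_state()
print({k:np.round(v,3) for k,v in s.items()}); print(R.from_rotvec(s['tool_rot']).as_matrix().round(3), ctrl.nose_length)
E
```

```text
scene {'camera_matrix': array([[596.45162991,   0.        , 318.42737181],
       [  0.        , 596.45162991, 238.27280061],
       [  0.        ,   0.        ,   1.        ]]), 'D': array([-0.17214365,  0.        ,  0.        ,  0.        ,  0.        ]), 'xyz': array([ 1.28271584, -1.05597339,  1.01779285]), 'orientation': array([-2.09184786, -0.71531875,  0.35457636])}
top {'camera_matrix': array([[485.66941696,   0.        , 323.17833291],
       [  0.        , 485.66941696, 237.56155622],
       [  0.        ,   0.        ,   1.        ]]), 'D': array([0.01785139, 0.        , 0.        , 0.        , 0.        ]), 'xyz': array([ 0.2819156 , -0.01334187,  1.16419781]), 'orientation': array([-2.09540685,  2.12486819, -0.18967199])}
wrist {'camera_matrix': array([[405.76286393,   0.        , 317.02945839],
       [  0.        , 405.76286393, 242.95356088],
       [  0.        ,   0.        ,   1.        ]]), 'D': array([0.02485446, 0.        , 0.        , 0.        , 0.        ]), 'xyz': array([ 0.30624377, -0.57907949,  0.38342097]), 'orientation': array([ 2.36892601, -1.63836   , -0.25442496])}
{'time': np.float64(0.15), 'joint_positions': array([ 1.224,  0.322, -0.07 ,  1.451,  0.023,  1.371, -0.057]), 'qd': array([ 0.001, -0.002,  0.   , -0.004, -0.   , -0.002, -0.001]), 'joint_torque': array([ 0.0000e+00, -4.9179e+01, -4.0400e-01, -3.1288e+01, -6.4000e-02,
        4.0000e-02,  0.0000e+00]), 'position': array([ 0.229, -0.608,  0.241]), 'tool_rot': array([-2.583e+00,  1.786e+00,  2.000e-03]), 'ft_force': array([0.583, 0.389, 0.379]), 'torque': array([0.008, 0.019, 0.028]), 'grip_width': np.float64(1.0)}
[[ 0.353 -0.936 -0.001]
 [-0.936 -0.353  0.001]
 [-0.001  0.    -1.   ]] 0.019
```

View pics/scene0.png

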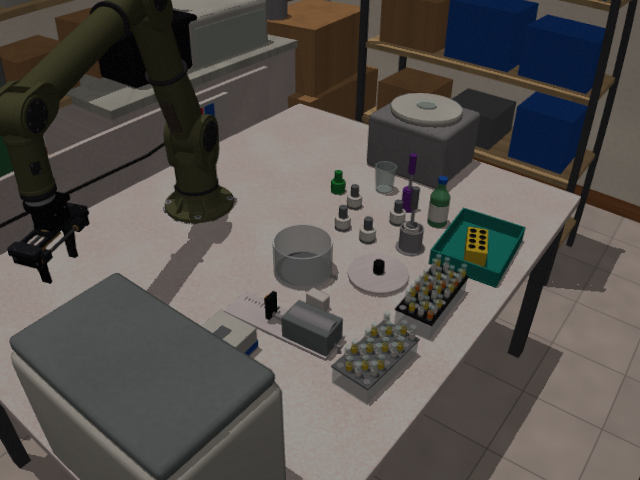

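View pics/top0.png

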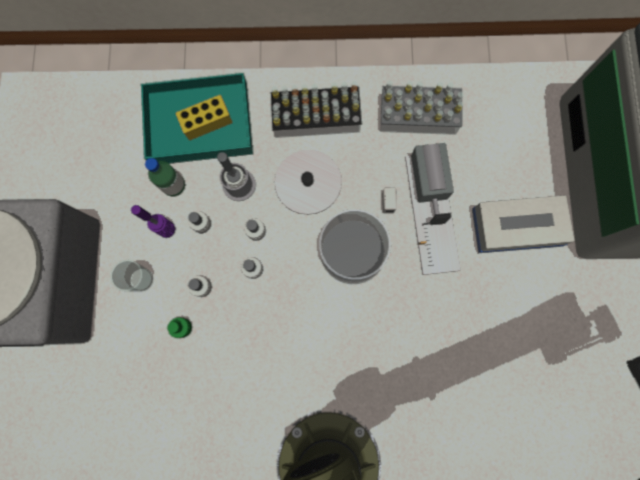

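View pics/wrist0.png

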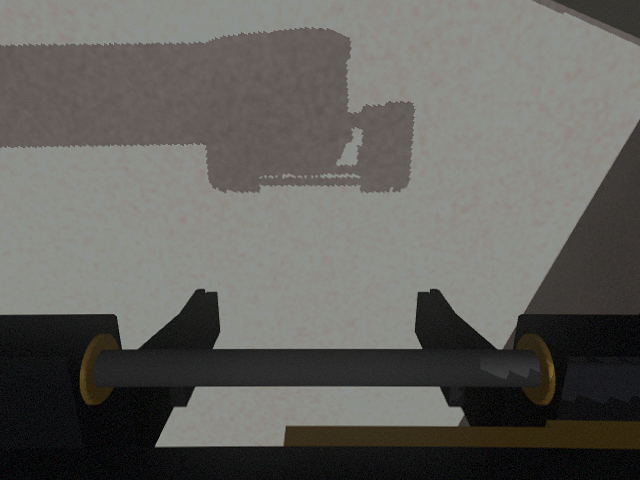

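The top view has image up = +x and image left = +y. Pots are at (198,221), (255,228), (251,267) and (199,286), with a green decoy at (179,327). The jar is at (352,245), the lid at (307,180), the brush and holder at (233,178), and the pump at (433,200) with its tab at (422,242). I'll zoom in.

Run:
```python
import cv2
im=cv2.imread('pics/top0.png')
cv2.imwrite('pics/z1.png',cv2.resize(im[140:340,120:280],None,fx=3.75,fy=3,interpolation=cv2.INTER_CUBIC)[:600])
cv2.imwrite('pics/z1.png',cv2.resize(im[140:340,120:280],None,fx=3,fy=3,interpolation=cv2.INTER_CUBIC))
cv2.imwrite('pics/z2.png',cv2.resize(im[135:285,270:470],None,fx=4,fy=4,interpolation=cv2.INTER_CUBIC))
```

```text
(no output)
```

View pics/z1.png

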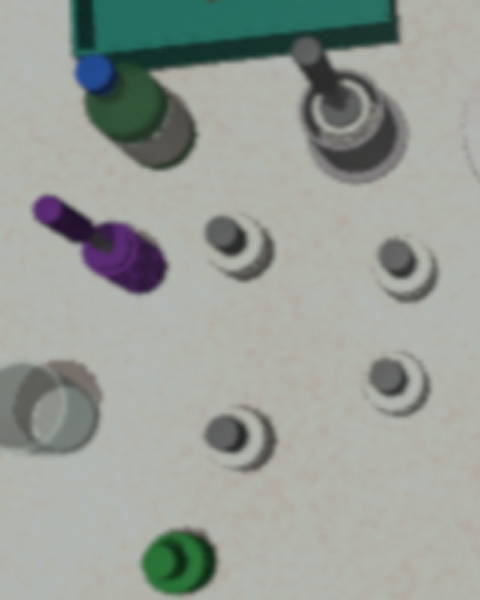

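View pics/z2.png

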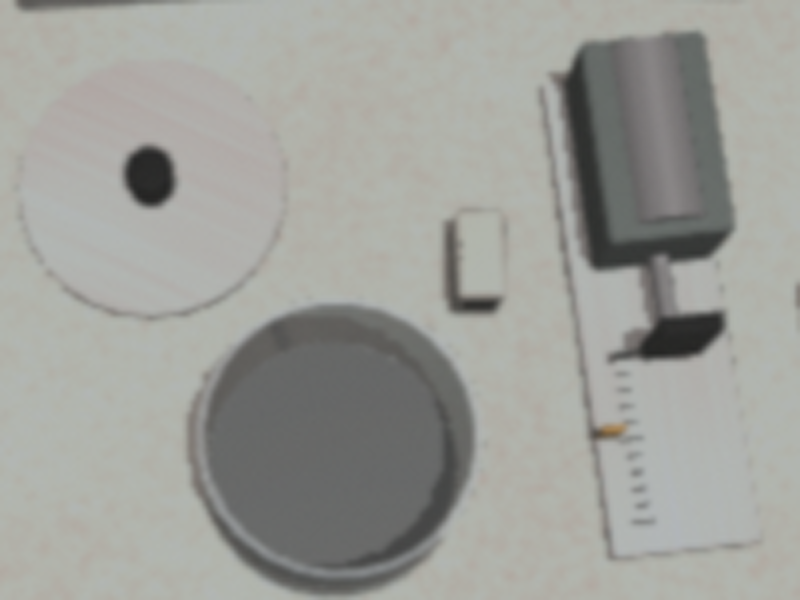

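Run:
```python
from h import *
im=cv2.imread('pics/top0.png'); i=ctrl.camera_info('top')
z1=lambda u,v:(120+u/3-.33,140+v/3-.33)
z2=lambda u,v:(270+u/4-.37,135+v/4-.37)
def p(n,uv,z): print(n,onz(i,uv,z).round(4))
for n,c,b in [('A',(223,234),(240,247)),('B',(397,256),(407,267)),('C',(387,376),(398,384)),('D',(226,434),(241,438))]:
    p('cap'+n,z1(*c),.075); p('body'+n,z1(*b),.040)
p('brush top',z1(308,50),.201)
p('holder rim',z1(343,110),.07)
p('holder rim ofs',z1(357,140),.0)
p('green',z1(165,560),.075)
p('purple top',z1(48,209),.2)
p('lid plate',z2(153,189),.017)
p('lid knob',z2(148,174),.052)
p('jar rim',z2(337,441),.105)
p('jar floor',z2(330,452),.012)
p('paddle top L',z2(655,316),.088);p('paddle top R',z2(724,313),.088)
p('paddle bot?',z2(645,354),.088)
p('plateBL',z2(612,557),.01);p('plateBR',z2(760,541),.01);p('plateTL',z2(543,80),.01)
p('tab',z2(612,430),.02);p('needle',z2(612,357),.03)
for k in range(0,11): pass
p('tick0',z2(622,373),.01);p('ticklast',z2(642,521),.01)
p('timer',z2(483,239),.045)
```

```text
capA [0.5508 0.3029 0.075 ]
bodyA [0.5485 0.2991 0.04  ]
capB [0.5312 0.1681 0.075 ]
bodyB [0.5301 0.1659 0.04  ]
capC [0.4383 0.1741 0.075 ]
bodyC [0.4369 0.1714 0.04  ]
capD [0.3962 0.2944 0.075 ]
bodyD [0.3966 0.2925 0.04  ]
brush top [0.6511 0.2119 0.201 ]
holder rim [0.6509 0.2135 0.07  ]
holder rim ofs [0.6481 0.2157 0.    ]
green [0.3039 0.3357 0.075 ]
purple top [0.5395 0.3876 0.2   ]
lid plate [0.6512 0.0414 0.017 ]
lid knob [0.6494 0.0427 0.052 ]
jar rim [ 0.4755 -0.0639  0.105 ]
jar floor [ 0.4858 -0.0639  0.012 ]
paddle top L [ 0.5479 -0.2466  0.088 ]
paddle top R [ 0.549  -0.2856  0.088 ]
paddle bot? [ 0.5259 -0.2398  0.088 ]
plateBL [ 0.4203 -0.2298  0.01  ]
plateBR [ 0.4286 -0.3178  0.01  ]
plateTL [ 0.72   -0.2024  0.01  ]
tab [ 0.4952 -0.2319  0.02  ]
needle [ 0.5375 -0.2323  0.03  ]
tick0 [ 0.532  -0.2417  0.01  ]
ticklast [ 0.4416 -0.2488  0.01  ]
timer [ 0.6075 -0.1566  0.045 ]
```

```bash
cat >> h.py <<'E'
def circ(c,r,z,n=72):
    a=np.linspace(0,2*np.pi,n); return np.c_[c[0]+r*np.cos(a),c[1]+r*np.sin(a),0*a+z]
def draw(im,i,P,col,s,o):
    q=(proj(i,P)-np.array(o)+.5)*s-.5
    cv2.polylines(im,[np.round(q*8).astype(int)],False,col,1,cv2.LINE_AA,3)
E
cat > ov.py <<'E'
from h import *
import sys
def ov(im,i,s,x0,y0,x1,y1,things,f):
    z=cv2.resize(im[y0:y1,x0:x1],None,fx=s,fy=s,interpolation=cv2.INTER_CUBIC)
    for P,c in things: draw(z,i,P,c,s,(x0,y0))
    cv2.imwrite('pics/'+f,z)
E
python3 - <<'E'
from ov import *
i=ctrl.camera_info('top'); im=cv2.imread('pics/top0.png')
j=(.479,-.064); l=(.650,.042)
y=.091; o=np.array([.548,-.268]); ux=np.array([np.cos(y),np.sin(y)]); uy=np.array([-np.sin(y),np.cos(y)])
def rect(x0,x1,y0,y1,z): return np.array([[*(o+ux*a+uy*b),z] for a,b in [(x0,y0),(x1,y0),(x1,y1),(x0,y1),(x0,y0)]])
T=[(circ(j,.08,.105),(0,0,255)),(circ(j,.075,.105),(0,255,255)),(circ(j,.075,.012),(255,0,0)),(circ(j,.08,0),(0,255,0)),
(circ(l,.083,.017),(0,0,255)),(circ(l,.083,.010),(255,0,255)),(circ(l,.015,.052),(0,255,255)),
(rect(-.006,.006,-.018,.018,.088),(0,0,255)),(rect(-.006,.006,-.018,.018,.036),(0,255,0)),(rect(.055,.18,-.0375,.0375,.0),(0,255,255))]
ov(im,i,4,270,135,470,285,T,'o1.png')
b=[(.5495,.3005),(.5305,.1665),(.4375,.1725),(.3965,.2935)]
T=[]
for c in b: T+=[(circ(c,.013,.075),(0,0,255)),(circ(c,.024,.04),(0,255,255)),(circ(c,.024,0),(255,0,0))]
h=(.6505,.2130); br=(.651,.212)
T+=[(circ(h,.034,.07),(0,0,255)),(circ(h,.030,.07),(0,255,255)),(circ(h,.034,0),(255,0,0)),(circ(br,.011,.201),(0,255,255)),(circ(br,.022,.081),(255,255,0))]
ov(im,i,4,180,140,280,290,T,'o2.png')
E
```

```text
(no output)
```

View pics/o1.png

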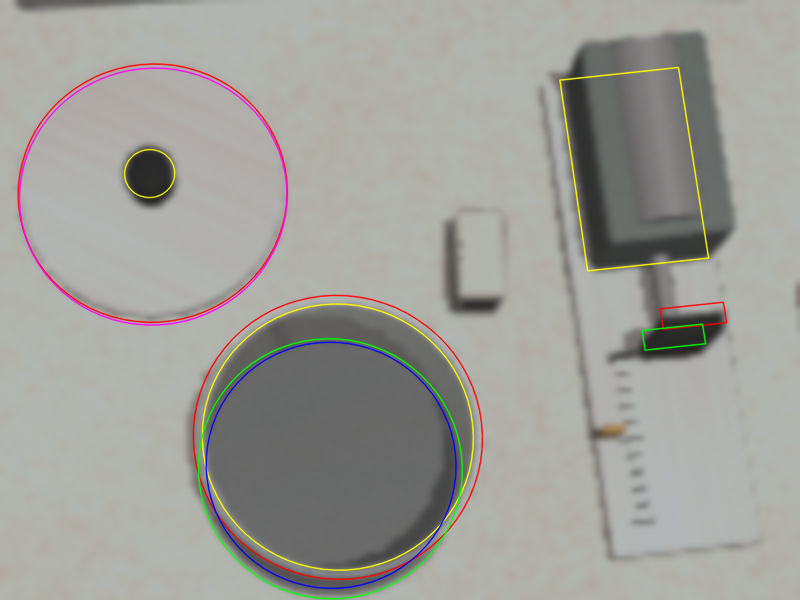

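View pics/o2.png

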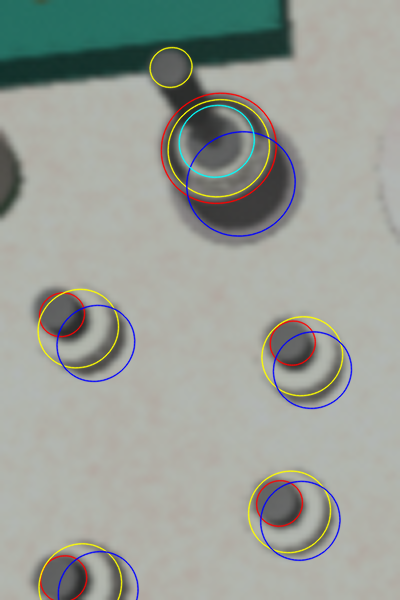

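```bash
python3 -m crank '{"dp": [[0,0,-1],[0,0,-1],[0,0,-1],[0,0,-1],[0,0,-1],[0,0,-1],[0,0,-1],[0,0,-1]], "delta_rot": [[0,0,-0.149],[0,0,-0.149],[0,0,-0.149],[0,0,-0.149],[0,0,-0.149],[0,0,-0.149],[0,0,-0.149],[0,0,-0.149]]}'
python3 - <<'E'
from h import *
s=ctrl.get_state(); print(s['position'],R.from_rotvec(s['tool_rot']).as_matrix().round(3))
i=ctrl.camera_info('top')
z1=lambda u,v:(120+u/3-.33,140+v/3-.33)
for n,u,z in [('gel cap',(97,75),.16),('purple top',(48,209),.2),('purple head',(112,250),.075),('beaker',(65,415),.0)]: print(n,onz(i,z1(*u),z))
E
```

```text
time: 0.95
position: [0.2293, -0.608, 0.3215]
tool_rot: [-3.141, 0.019, 0.0]
ft_force: [-0.1, -0.7, 0.2]
grip_width: 0.999
[ 0.22933764 -0.60800415  0.32151498] [[ 1.    -0.012 -0.   ]
 [-0.012 -1.     0.001]
 [-0.    -0.001 -1.   ]]
gel cap [0.65027004 0.37474739 0.16      ]
purple top [0.53948955 0.38759351 0.2       ]
purple head [0.53946198 0.38808936 0.075     ]
beaker [0.42138746 0.44612056 0.        ]
```

```bash
python3 -m crank '{"dp": [[2.2,-4.3,0],[2.2,-4.3,0],[2.2,-4.3,0],[2.2,-4.3,0],[2.2,-4.3,0],[2.2,-4.3,0],[2.2,-4.3,0],[2.2,-4.3,0]], "delta_rot": [[0,0,-0.0015],[0,0,-0.0015],[0,0,-0.0015],[0,0,-0.0015],[0,0,-0.0015],[0,0,-0.0015],[0,0,-0.0015],[0,0,-0.0015]]}'
python3 -m crank '{"dp": [[2.2,-4.3,0],[2.2,-4.3,0],[2.2,-4.3,0],[2.2,-4.3,0],[2.2,-4.3,0],[1.5,-3.5,0],[0,0,0],[0,0,0]], "delta_rot": [[0,0,0],[0,0,0],[0,0,0],[0,0,0],[0,0,0],[0,0,0],[0,0,0],[0,0,0]]}'
python3 - <<'E'
from h import *
s=ctrl.get_state(); print(s['position'],R.from_rotvec(s['tool_rot']).as_matrix().round(3))
snap('wrist','w1.png')
E
```

```text
time: 1.75
position: [0.4103, -0.2645, 0.3215]
tool_rot: [3.141, -0.01, -0.0]
ft_force: [1.0, -0.7, 0.8]
grip_width: 1.002
time: 2.55
position: [0.5362, -0.0164, 0.3212]
tool_rot: [3.141, -0.005, -0.001]
ft_force: [0.3, -0.5, -0.1]
grip_width: 1.001
[ 0.5362027  -0.01635854  0.32117183] [[ 1.    -0.003 -0.001]
 [-0.003 -1.    -0.   ]
 [-0.001  0.    -1.   ]]
```

View pics/w1.png

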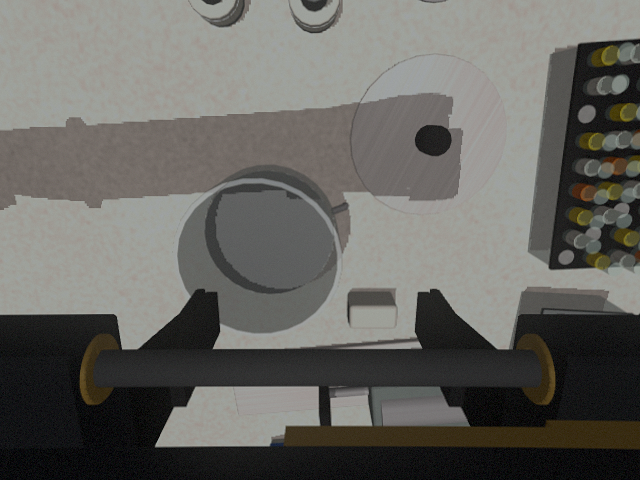

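The wrist view shows the jar with its rim circle around (260,255), the lid at (430,133) with its knob at (433,140), and the timer at (372,308). I'll check my candidates against it with an overlay.

Run:
```python
from ov import *
i=ctrl.camera_info('wrist'); im=cv2.imread('pics/w1.png')
j=(.478,-.064); l=(.651,.042)
T=[(circ(j,.08,.105),(0,0,255)),(circ(j,.075,.105),(0,255,255)),(circ(j,.075,.012),(255,0,0)),(circ(j,.08,0),(0,255,0)),
(circ(l,.083,.017),(0,0,255)),(circ(l,.015,.052),(0,255,255))]
ov(im,i,2,160,40,540,340,T,'o3.png')
```

```text
(no output)
```

View pics/o3.png

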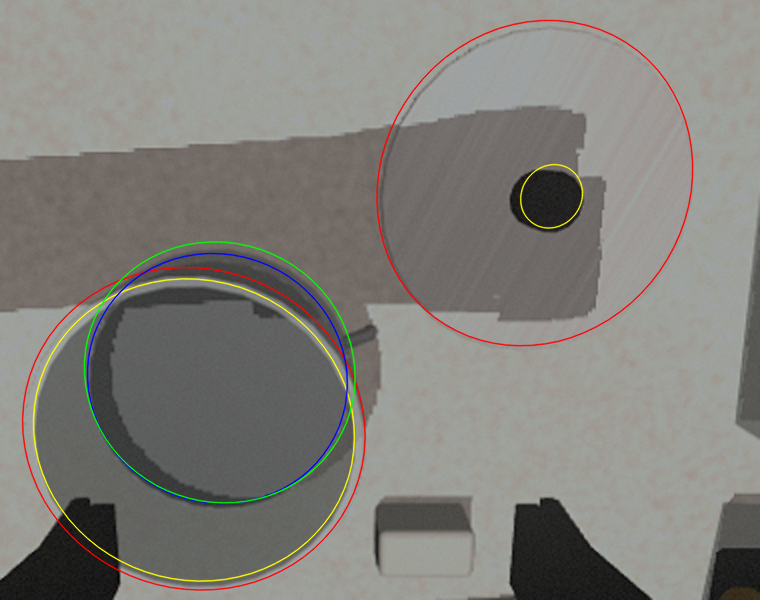

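```bash
python3 -m crank '{"dp": [[1.9,-3.8,0],[1.9,-3.8,0],[1.9,-3.8,0],[1.9,-3.8,0],[1.9,-3.8,0],[1.9,-3.8,0],[0,0,0],[0,0,0]], "delta_rot": [[0,0,0],[0,0,0],[0,0,0],[0,0,0],[0,0,0],[0,0,0],[0,0,0],[0,0,0]]}'
python3 - <<'E'
from ov import *
im,i=snap('wrist','w2.png')
h=(.650,.2130); br=(.651,.212)
T=[(circ(h,.034,.07),(0,0,255)),(circ(h,.030,.07),(0,255,255)),(circ(br,.011,.201),(0,255,255)),(circ(br,.022,.081),(255,255,0))]
ov(im,i,1,0,0,640,480,T,'o4.png')
E
```

```text
time: 3.4
position: [0.6518, 0.2094, 0.3204]
tool_rot: [3.14, -0.01, -0.003]
ft_force: [0.1, -1.4, -0.2]
grip_width: 1.0
```

View pics/o4.png

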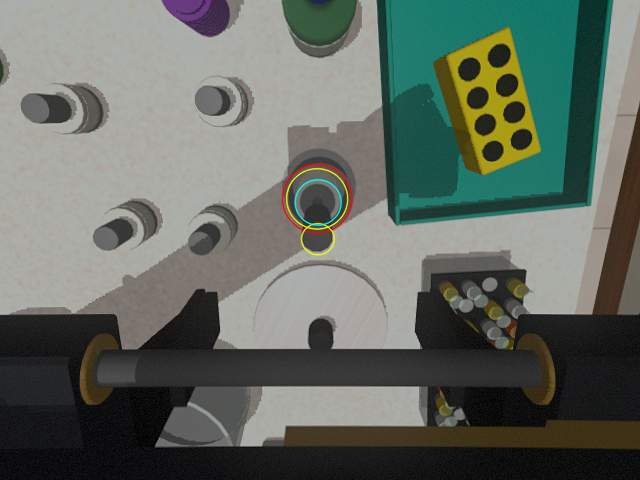

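```bash
python3 -m crank '{"dp": [[-0.1,-0.26,2],[0,0,2],[0,0,2],[0,0,2],[0,0,2],[0,0,2],[0,0,2],[0,0,0.8]], "delta_rot": [[0,0,0],[0,0,0],[0,0,0],[0,0,0],[0,0,0],[0,0,0],[0,0,0],[0,0,0]]}'
python3 -m crank '{"dp": [[0,0,0],[0,0,0],[0,0,0],[0,0,0],[0,0,0],[0,0,0],[0,0,0],[0,0,0]], "delta_rot": [[0,0,0],[0,0,0],[0,0,0],[0,0,0],[0,0,0],[0,0,0],[0,0,0],[0,0,0]]}' 1.0 35
python3 - <<'E'
from h import *
snap('wrist','w3.png')
E
```

```text
time: 4.25
position: [0.6505, 0.2083, 0.1718]
tool_rot: [3.138, -0.016, -0.003]
ft_force: [-0.5, 0.0, 0.4]
grip_width: 0.998
time: 5.05
position: [0.6507, 0.2128, 0.1735]
tool_rot: [3.141, -0.009, -0.0]
ft_force: [0.6, -0.2, -1.0]
grip_width: 0.353
```

View pics/w3.png

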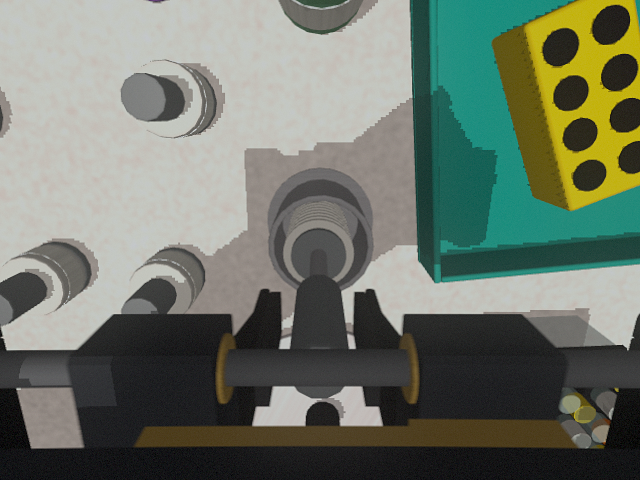

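Gripper still closing on the grip, brush in between the jaws; give it time.

```bash
python3 -m crank '{"dp": [[0,0,0],[0,0,0],[0,0,0],[0,0,0],[0,0,0],[0,0,0],[0,0,0],[0,0,0]], "delta_rot": [[0,0,0],[0,0,0],[0,0,0],[0,0,0],[0,0,0],[0,0,0],[0,0,0],[0,0,0]]}' 1.0 35
python3 -m crank '{"dp": [[0,0,-1],[0,0,-1],[0,0,-1.5],[0,0,-2],[0,0,-2],[0,0,-2],[0,0,-2],[0,0,-2]], "delta_rot": [[0,0,0],[0,0,0],[0,0,0],[0,0,0],[0,0,0],[0,0,0],[0,0,0],[0,0,0]]}'
python3 - <<'E'
from h import *
snap('wrist','w4.png')
E
```

```text
time: 5.9
position: [0.6507, 0.2127, 0.1734]
tool_rot: [3.141, -0.009, -0.0]
ft_force: [-0.3, 0.6, 0.3]
grip_width: 0.247
time: 6.7
position: [0.6507, 0.2129, 0.311]
tool_rot: [-3.141, 0.009, -0.002]
ft_force: [-0.2, -0.2, -2.2]
grip_width: 0.24
```

View pics/w4.png

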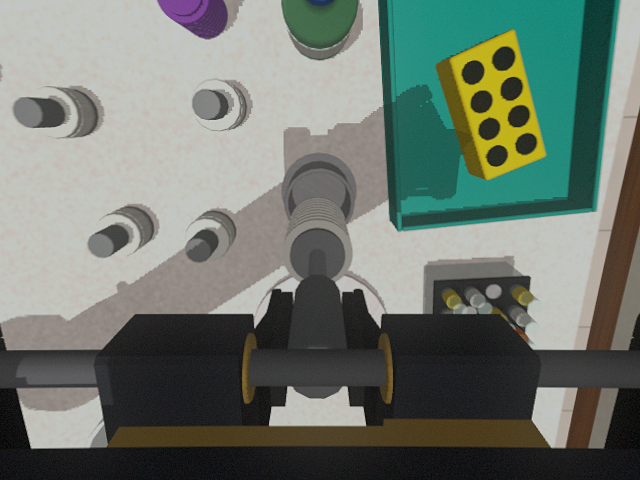

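```bash
python3 -m crank '{"dp": [[-1.5,2.4,0],[-2.5,4,0],[-2.5,4,0],[-2.5,4,0],[-2.5,4,0],[-2.5,4,0],[-2.2,3.5,0],[-1.1,1.7,0]], "delta_rot": [[0,0,0],[0,0,0],[0,0,0],[0,0,0],[0,0,0],[0,0,0],[0,0,0],[0,0,0]]}'
python3 -m crank '{"dp": [[0,0,0],[0,0,0],[0,0,0],[0,0,0],[0,0,0],[0,0,0],[0,0,0],[0,0,0]], "delta_rot": [[0,0,0],[0,0,0],[0,0,0],[0,0,0],[0,0,0],[0,0,0],[0,0,0],[0,0,0]]}'
python3 - <<'E'
from h import *
im,i=snap('wrist','w5.png'); snap('scene','s5.png')
E
```

```text
time: 7.55
position: [0.474, -0.066, 0.3092]
tool_rot: [3.138, -0.018, 0.0]
ft_force: [1.1, 0.2, -1.9]
grip_width: 0.248
time: 8.35
position: [0.4761, -0.0621, 0.3085]
tool_rot: [-3.141, 0.009, 0.0]
ft_force: [-0.6, 0.5, -2.6]
grip_width: 0.247
```

View pics/w5.png

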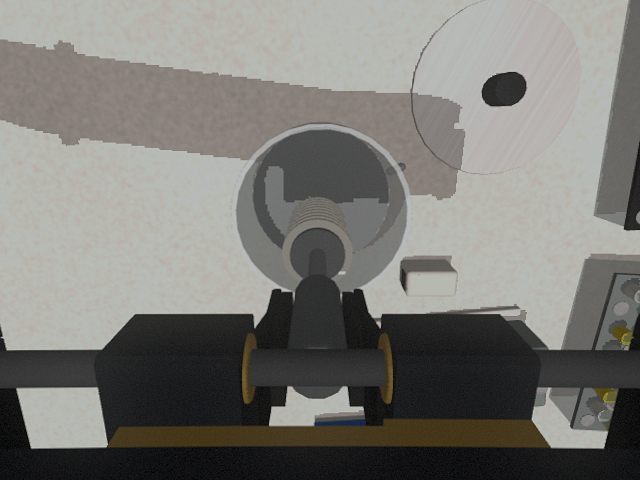

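View pics/s5.png

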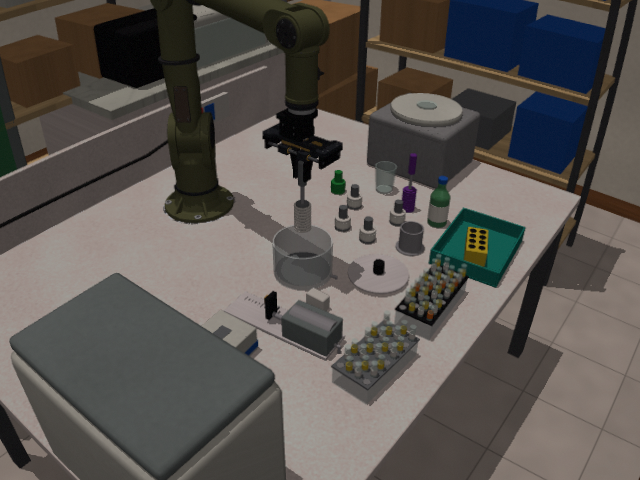

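```bash
python3 -m crank '{"dp": [[0.2,0.2,1.5],[0,0,2],[0,0,2],[0,0,2],[0,0,2],[0,0,2],[0,0,1],[0,0,0.2]], "delta_rot": [[0,0,0],[0,0,0],[0,0,0],[0,0,0],[0,0,0],[0,0,0],[0,0,0],[0,0,0]]}'
python3 -m crank '{"dp": [[0,0,0],[0,0,0],[0,0,0],[0,0,0],[0,0,0],[0,0,0],[0,0,0],[0,0,0]], "delta_rot": [[0,0,0],[0,0,0],[0,0,0],[0,0,0],[0,0,0],[0,0,0],[0,0,0],[0,0,0]]}'
```

```text
time: 9.25
position: [0.4769, -0.0642, 0.1798]
tool_rot: [-3.141, 0.009, 0.005]
ft_force: [-0.3, 0.2, -1.2]
grip_width: 0.245
time: 10.05
position: [0.478, -0.0643, 0.1815]
tool_rot: [3.141, -0.009, -0.0]
ft_force: [-0.1, 0.4, -2.1]
grip_width: 0.243
```

```bash
python3 -m crank '{"dp": [[0,0,0.15],[0,0,0.15],[0,0,0],[0,0,0],[0,0,-2],[0,0,-2],[0,0,-2],[0,0,-2]], "delta_rot": [[0,0,0],[0,0,0],[0,0,0],[0,0,0],[0,0,0],[0,0,0],[0,0,0],[0,0,0]]}'
python3 -m crank '{"dp": [[0,0,-0.5],[0,0,0],[0,0,0],[0,0,0],[0,0,2],[0,0,2],[0,0,2],[0,0,2]], "delta_rot": [[0,0,0],[0,0,0],[0,0,0],[0,0,0],[0,0,0],[0,0,0],[0,0,0],[0,0,0]]}'
python3 -m crank '{"dp": [[0,0,0.3],[0,0,0.2],[0,0,0],[0,0,0],[0,0,0],[0,0,0],[0,0,0],[0,0,0]], "delta_rot": [[0,0,0],[0,0,0],[0,0,0],[0,0,0],[0,0,0],[0,0,0],[0,0,0],[0,0,0]]}'
python3 -m crank '{"dp": [[0,0,0],[0,0,-1],[0,0,-2],[0,0,-2],[0,0,-2],[0,0,-1],[0,0,0],[0,0,0]], "delta_rot": [[0,0,0],[0,0,0],[0,0,0],[0,0,0],[0,0,0],[0,0,0],[0,0,0],[0,0,0]]}'
```

```text
time: 10.85
position: [0.4778, -0.0643, 0.2588]
tool_rot: [-3.142, 0.009, 0.001]
ft_force: [1.3, -0.9, -1.9]
grip_width: 0.247
time: 11.65
position: [0.4774, -0.0642, 0.1819]
tool_rot: [-3.141, 0.009, 0.002]
ft_force: [-1.0, -0.2, -1.4]
grip_width: 0.245
time: 12.45
position: [0.478, -0.0643, 0.1786]
tool_rot: [3.141, -0.009, 0.0]
ft_force: [-0.6, -0.5, -2.7]
grip_width: 0.244
time: 13.25
position: [0.4777, -0.0643, 0.2581]
tool_rot: [3.141, -0.009, -0.001]
ft_force: [-0.4, -0.3, -2.2]
grip_width: 0.246
```

```bash
python3 -m crank '{"dp": [[0,0,-2],[0,0,-2],[0,0,-1.3],[0,0,0],[0,0,0],[1.5,-2.4,0],[2.5,-4,0],[2.5,-4,0]], "delta_rot": [[0,0,0],[0,0,0],[0,0,0],[0,0,0],[0,0,0],[0,0,0],[0,0,0],[0,0,0]]}'
python3 -m crank '{"dp": [[2.5,-4,0],[2.5,-4,0],[2.5,-4,0],[2.2,-3.5,0],[1.1,-1.8,0],[0,0,0],[0,0,0],[0,0,0]], "delta_rot": [[0,0,0],[0,0,0],[0,0,0],[0,0,0],[0,0,0],[0,0,0],[0,0,0],[0,0,0]]}'
python3 -m crank '{"dp": [[0,0,0],[0,0,0],[0,0,0],[0,0,0],[0,0,0],[0,0,0],[0,0,0],[0,0,0]], "delta_rot": [[0,0,0],[0,0,0],[0,0,0],[0,0,0],[0,0,0],[0,0,0],[0,0,0],[0,0,0]]}'
```

```text
time: 14.05
position: [0.5437, 0.0394, 0.3103]
tool_rot: [3.141, -0.015, -0.002]
ft_force: [0.1, -0.7, -1.3]
grip_width: 0.242
time: 14.85
position: [0.6525, 0.2101, 0.3108]
tool_rot: [3.14, -0.012, -0.001]
ft_force: [-0.1, 0.2, -1.4]
grip_width: 0.246
time: 15.65
position: [0.6526, 0.2118, 0.3114]
tool_rot: [3.142, -0.009, -0.0]
ft_force: [0.6, -0.1, -1.4]
grip_width: 0.244
```

```bash
python3 -m crank '{"dp": [[-0.2,-0.1,1],[0,0,1.5],[0,0,2],[0,0,2],[0,0,2],[0,0,2],[0,0,2],[0,0,1.1]], "delta_rot": [[0,0,0],[0,0,0],[0,0,0],[0,0,0],[0,0,0],[0,0,0],[0,0,0],[0,0,0]]}'
python3 -m crank '{"dp": [[0,0,0],[0,0,0],[0,0,0],[0,0,0],[0,0,0],[0,0,0],[0,0,0],[0,0,0]], "delta_rot": [[0,0,0],[0,0,0],[0,0,0],[0,0,0],[0,0,0],[0,0,0],[0,0,0],[0,0,0]]}'
```

```text
time: 16.45
position: [0.6492, 0.2118, 0.1722]
tool_rot: [3.14, -0.009, -0.006]
ft_force: [-5.4, -4.2, 33.9]
grip_width: 0.246
time: 17.25
position: [0.6507, 0.2127, 0.1756]
tool_rot: [3.142, -0.009, 0.0]
ft_force: [0.7, -0.4, -1.5]
grip_width: 0.247
```

```bash
python3 -m crank '{"dp": [[0,0,0.1],[0,0,0.05],[0,0,0],[0,0,0],[0,0,0],[0,0,0],[0,0,0],[0,0,0]], "delta_rot": [[0,0,0],[0,0,0],[0,0,0],[0,0,0],[0,0,0],[0,0,0],[0,0,0],[0,0,0]]}'
python3 -m crank '{"dp": [[0,0,0],[0,0,0],[0,0,0],[0,0,0],[0,0,0],[0,0,0],[0,0,0],[0,0,0]], "delta_rot": [[0,0,0],[0,0,0],[0,0,0],[0,0,0],[0,0,0],[0,0,0],[0,0,0],[0,0,0]]}' 5
python3 -m crank '{"dp": [[0,0,0],[0,0,0],[0,0,-1],[0,0,-2],[0,0,-2],[0,0,-3],[0,0,-3],[0,0,-3]], "delta_rot": [[0,0,0],[0,0,0],[0,0,0],[0,0,0],[0,0,0],[0,0,0],[0,0,0],[0,0,0]]}' 8.7
python3 - <<'E'
from ov import *
im,i=snap('wrist','w6.png')
ov(im,i,1,0,0,640,480,[],'o6.png')
snap('top','t6.png')
E
```

```text
time: 18.05
position: [0.6507, 0.2127, 0.174]
tool_rot: [3.141, -0.009, 0.0]
ft_force: [-0.6, 0.6, -2.5]
grip_width: 0.242
time: 18.85
position: [0.6507, 0.2127, 0.174]
tool_rot: [3.141, -0.009, -0.0]
ft_force: [0.3, 0.3, 0.8]
grip_width: 0.573
time: 19.65
position: [0.6506, 0.2128, 0.3162]
tool_rot: [-3.141, 0.009, -0.001]
ft_force: [0.7, -0.2, 0.5]
grip_width: 0.997
```

View pics/w6.png

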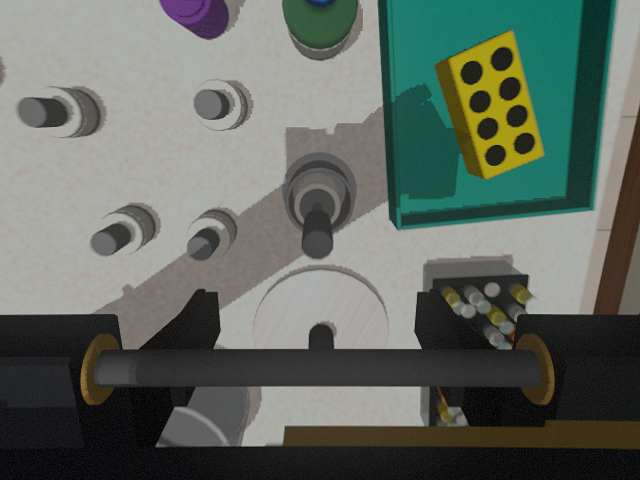

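View pics/t6.png

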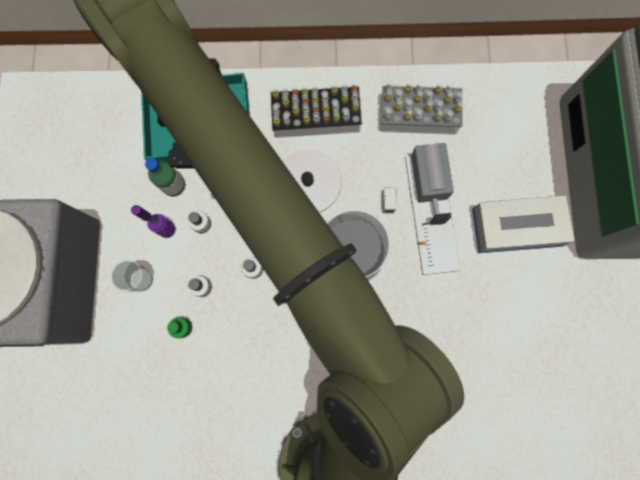

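Run:
```python
from ov import *
i=ctrl.camera_info('wrist'); im=cv2.imread('pics/w6.png')
b=[(.5495,.3005),(.5305,.1665),(.4375,.1725),(.3965,.2935)]
T=[]
for c in b: T+=[(circ(c,.013,.075),(0,0,255)),(circ(c,.024,.04),(0,255,255)),(circ(c,.024,0),(255,0,0))]
ov(im,i,3,15,75,260,265,T,'o6.png')
```

```text
(no output)
```

View pics/o6.png

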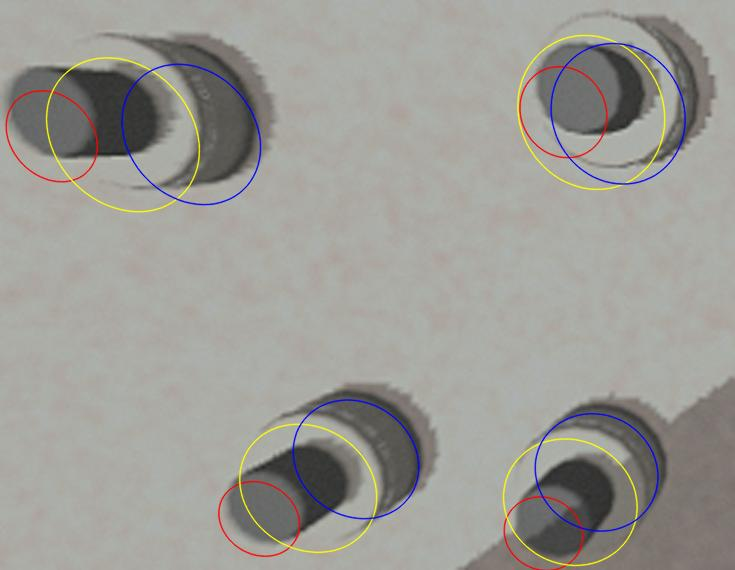

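Run:
```python
from ov import *
im,i=snap('wrist','w7.png')
b=[(.5495,.3005),(.5305,.1665),(.4375,.1725),(.3965,.2935)]
T=[]
for c in b: T+=[(circ(c,.013,.075),(0,0,255)),(circ(c,.024,.04),(0,255,255)),(circ(c,.024,0),(255,0,0))]
ov(im,i,3,15,75,260,265,T,'o6.png')
print(ctrl.get_state()['position'])
```

```text
[0.65135114 0.21377103 0.31749083]
```

View pics/o6.png

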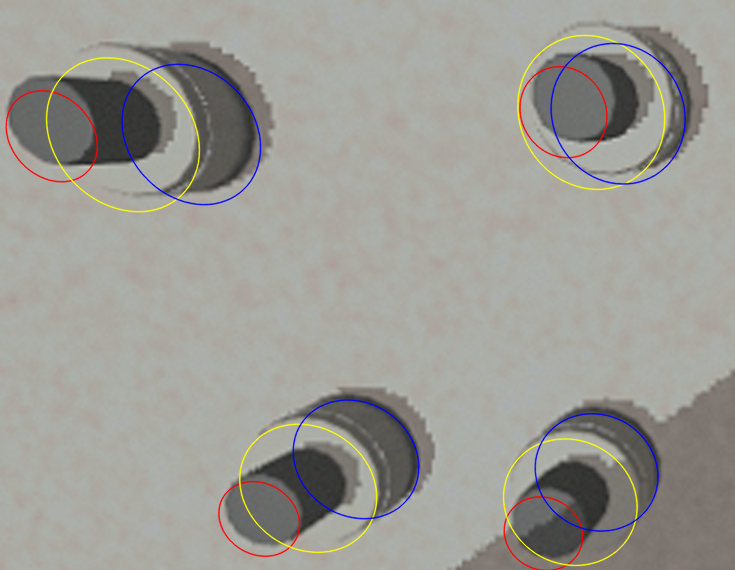

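```bash
python3 -m crank '{"dp": [[-2,0.75,0],[-4,1.5,0],[-4,1.5,0],[-2,0.75,2],[0,0,3],[0,0,3],[0,0,3],[0,0,1.5]], "delta_rot": [[0,0,0],[0,0,0],[0,0,0],[0,0,0],[0,0,0],[0,0,0],[0,0,0],[0,0,0]]}'
python3 -m crank '{"dp": [[0,0,0],[0,0,0],[0,0,0],[0,0,0],[0,0,0],[0,0,0],[0,0,0],[0,0,0]], "delta_rot": [[0,0,0],[0,0,0],[0,0,0],[0,0,0],[0,0,0],[0,0,0],[0,0,0],[0,0,0]]}'
python3 - <<'E'
from ov import *
im,i=snap('wrist','w8.png')
b=[(.5495,.3005),(.5305,.1665),(.4375,.1725),(.3965,.2935)]
T=[]
for c in b: T+=[(circ(c,.013,.075),(0,0,255)),(circ(c,.024,.04),(0,255,255)),(circ(c,.024,0),(255,0,0))]
ov(im,i,1,0,0,640,480,T,'o8.png')
E
```

```text
time: 20.6
position: [0.5286, 0.1673, 0.186]
tool_rot: [3.14, -0.01, -0.007]
ft_force: [-0.3, -0.6, -0.7]
grip_width: 0.998
time: 21.4
position: [0.5304, 0.1684, 0.1891]
tool_rot: [3.141, -0.009, 0.0]
ft_force: [0.7, 0.4, -0.2]
grip_width: 1.001
```

View pics/o8.png

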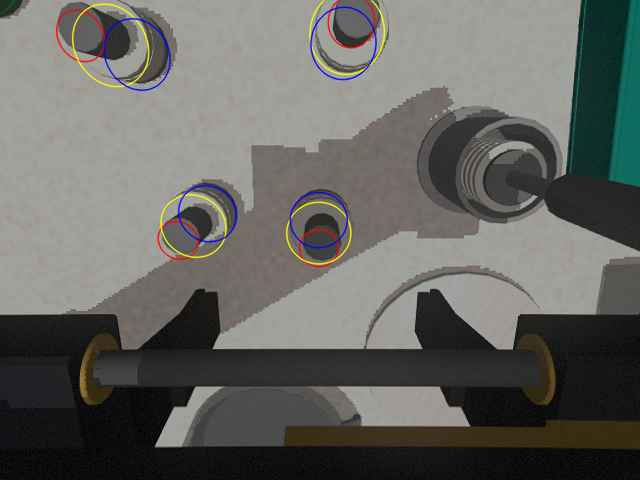

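```bash
python3 -m crank '{"dp": [[0,-0.1,2],[0,0,2],[0,0,2],[0,0,2],[0,0,2],[0,0,1.5],[0,0,1],[0,0,0.4]], "delta_rot": [[0,0,0],[0,0,0],[0,0,0],[0,0,0],[0,0,0],[0,0,0],[0,0,0],[0,0,0]]}'
python3 -m crank '{"dp": [[0,0,0],[0,0,0],[0,0,0],[0,0,0],[0,0,0],[0,0,0],[0,0,0],[0,0,0]], "delta_rot": [[0,0,0],[0,0,0],[0,0,0],[0,0,0],[0,0,0],[0,0,0],[0,0,0],[0,0,0]]}' 1.2 25
python3 -m crank '{"dp": [[0,0,0],[0,0,0],[0,0,0],[0,0,0],[0,0,0],[0,0,0],[0,0,0],[0,0,0]], "delta_rot": [[0,0,0],[0,0,0],[0,0,0],[0,0,0],[0,0,0],[0,0,0],[0,0,0],[0,0,0]]}' 1.2 25
python3 - <<'E'
from ov import *
im,i=snap('wrist','w9.png')
E
```

```text
time: 22.25
position: [0.5301, 0.1693, 0.0591]
tool_rot: [3.141, -0.009, -0.002]
ft_force: [-0.6, -0.3, -0.4]
grip_width: 0.999
time: 23.05
position: [0.5305, 0.1694, 0.06]
tool_rot: [3.141, -0.009, 0.0]
ft_force: [1.5, 0.8, 0.2]
grip_width: 0.356
time: 23.85
position: [0.5304, 0.1694, 0.06]
tool_rot: [3.142, -0.009, 0.0]
ft_force: [-0.1, 0.3, 0.4]
grip_width: 0.291
```

View pics/w9.png

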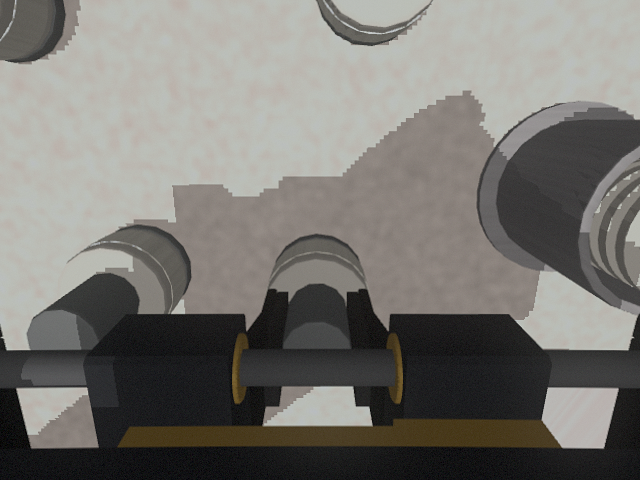

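Pot B is held (25 mm opening, seen between the jaws at (317,330)). Next I lift it and carry it to the −y spot.

```bash
python3 -m crank '{"dp": [[0,0,-1],[0,0,-2],[0,0,-3],[0,0,-4],[0,0,-3],[0,0,-1],[0,0,0],[-0.4,2,0]], "delta_rot": [[0,0,0],[0,0,0],[0,0,0],[0,0,0],[0,0,0],[0,0,0],[0,0,0],[0,0,0]]}'
python3 -m crank '{"dp": [[-0.8,4.2,0],[-0.8,4.2,0],[-0.8,4.2,0],[-0.8,4.2,0],[-0.8,4.2,0],[-0.6,3,0],[-0.4,1.5,0],[0,0,0]], "delta_rot": [[0,0,0],[0,0,0],[0,0,0],[0,0,0],[0,0,0],[0,0,0],[0,0,0],[0,0,0]]}'
python3 -m crank '{"dp": [[0,0,0],[0,0,0],[0,0,0],[0,0,0],[0,0,0],[0,0,0],[0,0,0],[0,0,0]], "delta_rot": [[0,0,0],[0,0,0],[0,0,0],[0,0,0],[0,0,0],[0,0,0],[0,0,0],[0,0,0]]}'
python3 - <<'E'
from ov import *
im,i=snap('wrist','w10.png')
E
```

```text
time: 24.7
position: [0.5253, 0.1519, 0.1992]
tool_rot: [-3.14, 0.002, 0.002]
ft_force: [0.2, 0.2, -1.4]
grip_width: 0.292
time: 25.5
position: [0.4727, -0.1081, 0.1981]
tool_rot: [-3.141, 0.018, 0.006]
ft_force: [-0.1, 0.1, -0.7]
grip_width: 0.289
time: 26.3
position: [0.4748, -0.1052, 0.2]
tool_rot: [3.141, -0.009, 0.0]
ft_force: [0.1, 0.9, -0.2]
grip_width: 0.293
```

View pics/w10.png

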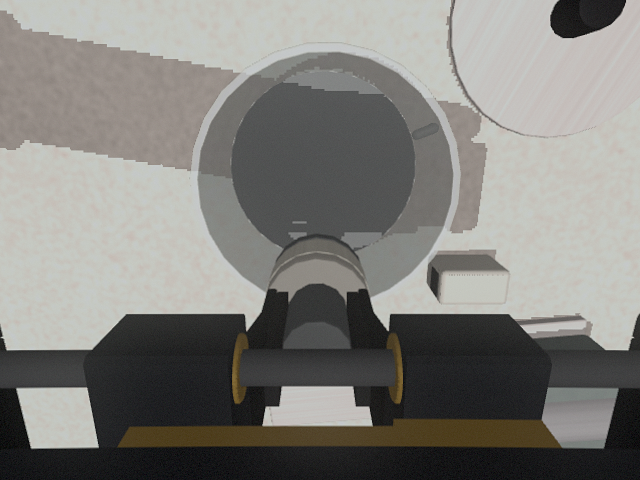

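Run:
```python
from ov import *
i=ctrl.camera_info('wrist'); im=cv2.imread('pics/w10.png')
j=(.478,-.064)
T=[(circ(j,.08,.105),(0,0,255)),(circ(j,.075,.105),(0,255,255)),(circ(j,.075,.012),(255,0,0)),(circ(j,.08,0),(0,255,0))]
ov(im,i,2,170,20,490,310,T,'o10.png')
```

```text
(no output)
```

View pics/o10.png

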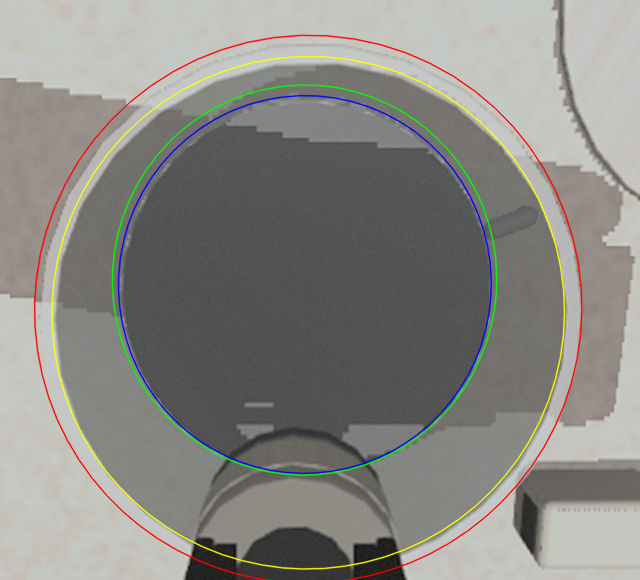

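```bash
python3 -m crank '{"dp": [[0.3,0,1.5],[0,0,2.5],[0,0,2.5],[0,0,2.5],[0,0,1.5],[0,0,1],[0,0,0.6],[0,0,0.3]], "delta_rot": [[0,0,0],[0,0,0],[0,0,0],[0,0,0],[0,0,0],[0,0,0],[0,0,0],[0,0,0]]}'
python3 -m crank '{"dp": [[0,0,0.1],[0,0,0.1],[0,0,0],[0,0,0],[0,0,0],[0,0,0],[0,0,0],[0,0,0]], "delta_rot": [[0,0,0],[0,0,0],[0,0,0],[0,0,0],[0,0,0],[0,0,0],[0,0,0],[0,0,0]]}'
```

```text
time: 27.15
position: [0.4781, -0.1052, 0.0759]
tool_rot: [-3.142, 0.009, -0.001]
ft_force: [-0.5, -0.1, -0.1]
grip_width: 0.289
time: 27.95
position: [0.4778, -0.1053, 0.0741]
tool_rot: [3.141, -0.009, 0.0]
ft_force: [-0.9, -0.6, -1.1]
grip_width: 0.292
```

```bash
python3 -m crank '{"dp": [[0,0,0.1],[0,0,0.1],[0,0,0],[0,0,0],[0,0,0],[0,0,0],[0,0,0],[0,0,0]], "delta_rot": [[0,0,0],[0,0,0],[0,0,0],[0,0,0],[0,0,0],[0,0,0],[0,0,0],[0,0,0]]}'
python3 -m crank '{"dp": [[0,0,0],[0,0,0],[0,0,0],[0,0,0],[0,0,0],[0,0,-1],[0,0,-2],[0,0,-3]], "delta_rot": [[0,0,0],[0,0,0],[0,0,0],[0,0,0],[0,0,0],[0,0,0],[0,0,0],[0,0,0]]}' 4.5
python3 -m crank '{"dp": [[0,0,-4],[0,0,-4],[0,0,-2],[0,0,0],[-1,-3,0],[-1,-3,0],[-1,-4,0],[-1,-4,0]], "delta_rot": [[0,0,0],[0,0,0],[0,0,0],[0,0,0],[0,0,0],[0,0,0],[0,0,0],[0,0,0]]}' 8.7
python3 -m crank '{"dp": [[0,-4,0],[0,-4,0],[0,-3,0],[0,-2,0],[0,-0.5,0],[0,0,0],[0,0,0],[0,0,0]], "delta_rot": [[0,0,0],[0,0,0],[0,0,0],[0,0,0],[0,0,0],[0,0,0],[0,0,0],[0,0,0]]}'
python3 - <<'E'
from ov import *
im,i=snap('wrist','w11.png')
b=[(.5505,.303),(.4375,.1745),(.3965,.2955)]
T=[]
for c in b: T+=[(circ(c,.013,.075),(0,0,255)),(circ(c,.024,.04),(0,255,255)),(circ(c,.024,0),(255,0,0))]
ov(im,i,1,0,0,640,480,T,'o11.png')
E
```

```text
time: 28.75
position: [0.4778, -0.1053, 0.072]
tool_rot: [3.141, -0.009, -0.0]
ft_force: [-0.3, -0.1, -0.5]
grip_width: 0.289
time: 29.55
position: [0.4767, -0.1048, 0.1321]
tool_rot: [-3.14, 0.009, 0.004]
ft_force: [-0.1, -0.4, -1.0]
grip_width: 0.52
time: 30.35
position: [0.4375, 0.0362, 0.2312]
tool_rot: [-3.141, 0.011, 0.002]
ft_force: [0.7, -0.1, 1.7]
grip_width: 0.995
time: 31.15
position: [0.4396, 0.1683, 0.2317]
tool_rot: [3.141, -0.013, -0.001]
ft_force: [-0.7, 0.1, 0.6]
grip_width: 0.999
```

View pics/o11.png

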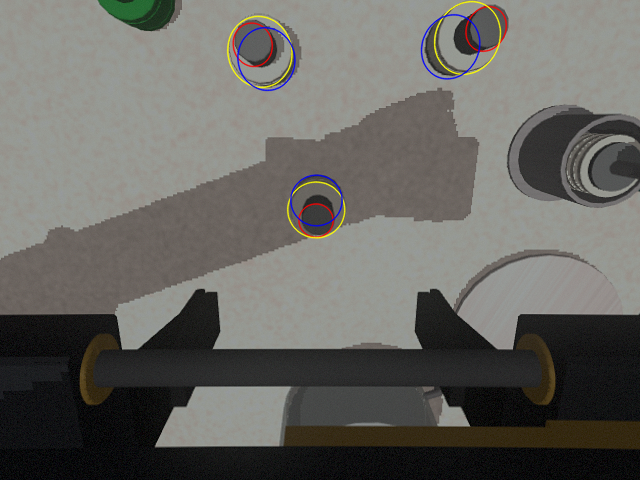

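```bash
python3 -m crank '{"dp": [[-0.2,-0.5,2],[0,0,3],[0,0,3],[0,0,3],[0,0,2.8],[0,0,1.8],[0,0,1],[0,0,0.6]], "delta_rot": [[0,0,0],[0,0,0],[0,0,0],[0,0,0],[0,0,0],[0,0,0],[0,0,0],[0,0,0]]}'
python3 -m crank '{"dp": [[0,0,0],[0,0,0],[0,0,0],[0,0,0],[0,0,0],[0,0,0],[0,0,0],[0,0,0]], "delta_rot": [[0,0,0],[0,0,0],[0,0,0],[0,0,0],[0,0,0],[0,0,0],[0,0,0],[0,0,0]]}' 1.2 25
python3 -m crank '{"dp": [[0,0,0],[0,0,0],[0,0,0],[0,0,0],[0,0,0],[0,0,0],[0,0,0],[0,0,0]], "delta_rot": [[0,0,0],[0,0,0],[0,0,0],[0,0,0],[0,0,0],[0,0,0],[0,0,0],[0,0,0]]}'
python3 - <<'E'
from ov import *
im,i=snap('wrist','w12.png')
E
```

```text
time: 32.0
position: [0.4373, 0.1744, 0.0593]
tool_rot: [3.141, -0.011, -0.002]
ft_force: [-0.4, -0.7, 0.1]
grip_width: 1.003
time: 32.8
position: [0.4375, 0.175, 0.06]
tool_rot: [3.141, -0.009, 0.0]
ft_force: [-0.4, -0.6, 0.4]
grip_width: 0.354
time: 33.6
position: [0.4375, 0.175, 0.06]
tool_rot: [3.142, -0.009, 0.0]
ft_force: [1.0, -0.4, -0.2]
grip_width: 0.286
```

View pics/w12.png

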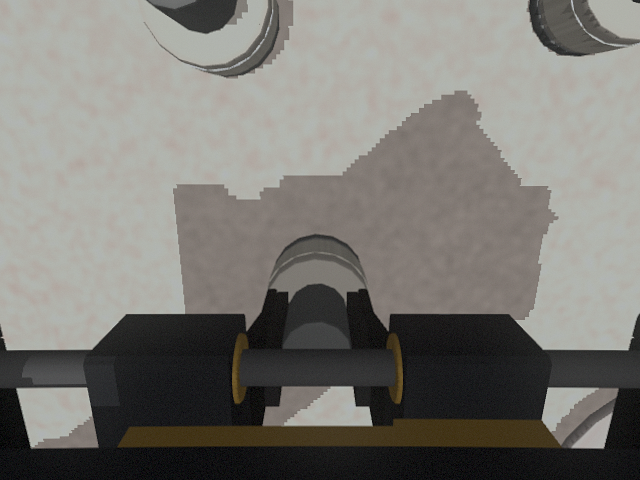

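```bash
python3 -m crank '{"dp": [[0,0,-1],[0,0,-2],[0,0,-3],[0,0,-4],[0,0,-3],[0,0,-1],[0,0,0],[0.4,2,0]], "delta_rot": [[0,0,0],[0,0,0],[0,0,0],[0,0,0],[0,0,0],[0,0,0],[0,0,0],[0,0,0]]}'
python3 -m crank '{"dp": [[0.8,4,0],[0.8,4,0],[0.8,4,0],[0.8,3.5,0],[0.5,1.75,0],[0.1,0.5,0],[0,0,0],[0,0,0]], "delta_rot": [[0,0,0],[0,0,0],[0,0,0],[0,0,0],[0,0,0],[0,0,0],[0,0,0],[0,0,0]]}'
python3 -m crank '{"dp": [[0,0,0],[0,0,0],[0,0,0],[0,0,0],[0,0,0],[0,0,0],[0,0,0],[0,0,0]], "delta_rot": [[0,0,0],[0,0,0],[0,0,0],[0,0,0],[0,0,0],[0,0,0],[0,0,0],[0,0,0]]}'
python3 - <<'E'
from ov import *
im,i=snap('wrist','w13.png')
E
```

```text
time: 34.45
position: [0.4399, 0.1569, 0.199]
tool_rot: [-3.141, 0.002, 0.003]
ft_force: [-0.7, -0.4, -1.4]
grip_width: 0.29
time: 35.25
position: [0.4779, -0.0205, 0.1996]
tool_rot: [-3.141, 0.005, 0.002]
ft_force: [0.4, -0.4, -1.5]
grip_width: 0.291
time: 36.05
position: [0.4783, -0.0228, 0.2]
tool_rot: [3.142, -0.009, -0.0]
ft_force: [-0.8, 1.1, -1.4]
grip_width: 0.291
```

View pics/w13.png

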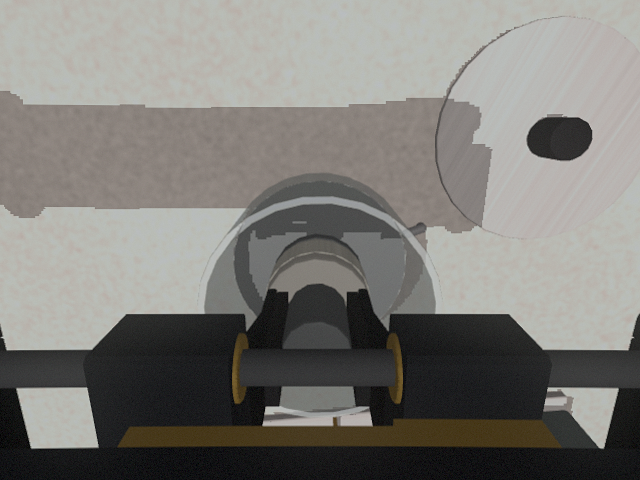

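```bash
python3 -m crank '{"dp": [[0,0,1.5],[0,0,2.5],[0,0,2.5],[0,0,2.5],[0,0,1.5],[0,0,1],[0,0,0.6],[0,0,0.3]], "delta_rot": [[0,0,0],[0,0,0],[0,0,0],[0,0,0],[0,0,0],[0,0,0],[0,0,0],[0,0,0]]}'
python3 -m crank '{"dp": [[0,0,0.1],[0,0,0.1],[0,0,0.1],[0,0,0.1],[0,0,0],[0,0,0],[0,0,0],[0,0,0]], "delta_rot": [[0,0,0],[0,0,0],[0,0,0],[0,0,0],[0,0,0],[0,0,0],[0,0,0],[0,0,0]]}'
python3 -m crank '{"dp": [[0,0,0],[0,0,0],[0,0,0],[0,0,0],[0,0,0],[0,0,-1],[0,0,-2],[0,0,-3]], "delta_rot": [[0,0,0],[0,0,0],[0,0,0],[0,0,0],[0,0,0],[0,0,0],[0,0,0],[0,0,0]]}' 4.5
python3 -m crank '{"dp": [[0,0,-4],[0,0,-4],[0,0,-2],[0,0,0],[1,-3,0],[1,-4,0],[1,-4,0],[1,-4,0]], "delta_rot": [[0,0,0],[0,0,0],[0,0,0],[0,0,0],[0,0,0],[0,0,0],[0,0,0],[0,0,0]]}' 8.7
python3 -m crank '{"dp": [[1,-4,0],[0.8,-4,0],[0.8,-4,0],[0.5,-3,0],[0.3,-2,0],[0,-0.5,0],[0,0,0],[0,0,0]], "delta_rot": [[0,0,0],[0,0,0],[0,0,0],[0,0,0],[0,0,0],[0,0,0],[0,0,0],[0,0,0]]}'
python3 -m crank '{"dp": [[0,0,0],[0,0,0],[0,0,0],[0,0,0],[0,0,0],[0,0,0],[0,0,0],[0,0,0]], "delta_rot": [[0,0,0.13],[0,0,0.13],[0,0,0.13],[0,0,0.13],[0,0,0],[0,0,0],[0,0,0],[0,0,0]]}'
python3 - <<'E'
from ov import *
im,i=snap('wrist','w14.png')
s=ctrl.get_state(); print(R.from_rotvec(s['tool_rot']).as_matrix().round(3))
b=[(.551,.302),(.399,.2955)]
T=[]
for c in b: T+=[(circ(c,.013,.075),(0,0,255)),(circ(c,.024,.04),(0,255,255)),(circ(c,.024,0),(255,0,0))]
ov(im,i,1,0,0,640,480,T,'o14.png')
E
```

```text
time: 36.9
position: [0.4782, -0.0226, 0.0756]
tool_rot: [-3.141, 0.009, 0.0]
ft_force: [-0.1, 0.7, -1.3]
grip_width: 0.292
time: 37.7
position: [0.4783, -0.0228, 0.0721]
tool_rot: [3.141, -0.009, 0.0]
ft_force: [-1.2, -0.0, -0.8]
grip_width: 0.288
time: 38.5
position: [0.4772, -0.0224, 0.1322]
tool_rot: [-3.14, 0.008, 0.004]
ft_force: [-0.1, -1.3, 1.3]
grip_width: 0.515
time: 39.3
position: [0.519, 0.128, 0.2313]
tool_rot: [3.141, -0.011, -0.001]
ft_force: [1.1, -0.3, 1.0]
grip_width: 0.993
time: 40.1
position: [0.5543, 0.3003, 0.2315]
tool_rot: [3.14, -0.011, -0.001]
ft_force: [-0.2, -0.2, 1.1]
grip_width: 1.001
time: 40.9
position: [0.5543, 0.3014, 0.232]
tool_rot: [3.034, -0.815, -0.0]
ft_force: [-0.6, -0.4, 0.4]
grip_width: 1.001
[[ 0.865 -0.501 -0.   ]
 [-0.501 -0.865 -0.   ]
 [-0.     0.    -1.   ]]
```

View pics/o14.png

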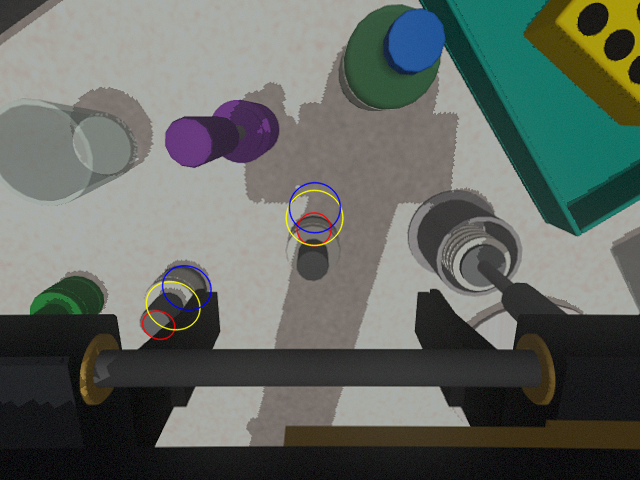

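Pot A's cap is now at (313,262), about 25 px off the prediction. It has been knocked aside, so I'll re-measure it.

Run:
```python
from ov import *
im,i=snap('wrist','w15.png')
cv2.imwrite('pics/z15.png',cv2.resize(im[190:300,250:380],None,fx=5,fy=5,interpolation=cv2.INTER_CUBIC))
for uv in [(313,262),(312,265)]: print(onz(i,uv,.075))
print(onz(i,(313,240),.04))
```

```text
[0.53695053 0.27922343 0.075     ]
[0.53499974 0.27744615 0.075     ]
[0.5403338  0.28574718 0.04      ]
```

View pics/z15.png

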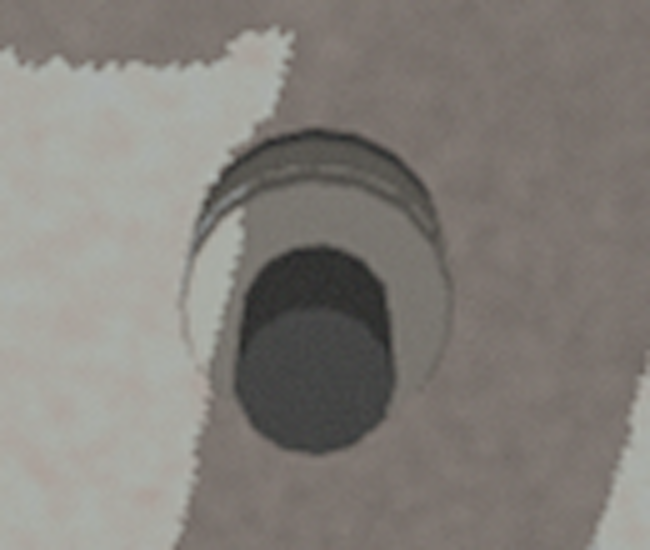

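Run:
```python
from ov import *
i=ctrl.camera_info('wrist'); im=cv2.imread('pics/w15.png')
print(onz(i,(313,266),.075),ctrl.get_state()['position'])
c=(.535,.278)
T=[(circ(c,.013,.075),(0,0,255)),(circ(c,.024,.04),(0,255,255)),(circ(c,.024,0),(255,0,0))]
ov(im,i,5,250,190,380,300,T,'o15.png')
print(tool([.535-.5543,.278-.3014,.06-.232]))
```

```text
[0.53522404 0.27644269 0.075     ] [0.55423528 0.30165584 0.23194734]
[-0.49346333  2.98991832 17.20050529]
```

View pics/o15.png

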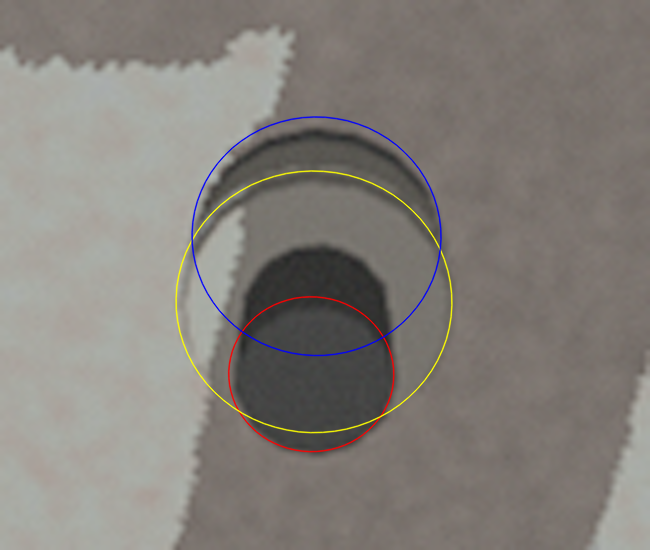

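```bash
python3 -m crank '{"dp": [[-0.2,1.5,0],[-0.25,1.6,2],[0,0,3],[0,0,3],[0,0,3],[0,0,3],[0,0,2],[0,0,1.2]], "delta_rot": [[0,0,0],[0,0,0],[0,0,0],[0,0,0],[0,0,0],[0,0,0],[0,0,0],[0,0,0]]}'
python3 -m crank '{"dp": [[0,0,0],[0,0,0],[0,0,0],[0,0,0],[0,0,0],[0,0,0],[0,0,0],[0,0,0]], "delta_rot": [[0,0,0],[0,0,0],[0,0,0],[0,0,0],[0,0,0],[0,0,0],[0,0,0],[0,0,0]]}' 1.2 25
python3 -m crank '{"dp": [[0,0,0],[0,0,0],[0,0,0],[0,0,0],[0,0,0],[0,0,0],[0,0,0],[0,0,0]], "delta_rot": [[0,0,0],[0,0,0],[0,0,0],[0,0,0],[0,0,0],[0,0,0],[0,0,0],[0,0,0]]}'
python3 - <<'E'
from ov import *
im,i=snap('wrist','w16.png')
E
```

```text
time: 41.8
position: [0.5338, 0.2767, 0.058]
tool_rot: [3.032, -0.815, -0.003]
ft_force: [0.4, -0.4, 0.5]
grip_width: 0.996
time: 42.6
position: [0.5348, 0.2772, 0.06]
tool_rot: [3.033, -0.817, 0.0]
ft_force: [0.2, -0.7, 0.0]
grip_width: 0.356
time: 43.4
position: [0.5348, 0.2772, 0.06]
tool_rot: [3.033, -0.817, -0.0]
ft_force: [0.0, -0.7, -0.6]
grip_width: 0.288
```

View pics/w16.png

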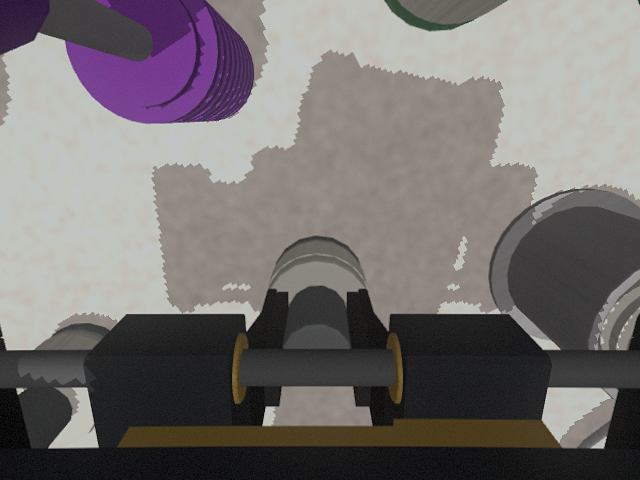

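```bash
python3 -m crank '{"dp": [[0,0,-1],[0,0,-2],[0,0,-3],[0,0,-4],[0,0,-4],[0,0,-1],[0,0,0],[1,1.9,0]], "delta_rot": [[0,0,0],[0,0,0],[0,0,0],[0,0,0],[0,0,0],[0,0,0],[0,0,0],[0,0,0]]}'
python3 -m crank '{"dp": [[2.1,4,0],[2.1,4,0],[2.1,4,0],[2.1,4,0],[2.1,4,0],[2.1,4,0],[1.5,2.8,0],[0.8,1.5,0]], "delta_rot": [[0,0,0],[0,0,0],[0,0,0],[0,0,0],[0,0,0],[0,0,0],[0,0,0],[0,0,0]]}'
python3 -m crank '{"dp": [[0,0,0],[0,0,0],[0,0,0],[0,0,0],[0,0,0],[0,0,0],[0,0,0],[0,0,0]], "delta_rot": [[0,0,0.14],[0,0,0.14],[0,0,0.14],[0,0,0.14],[0,0,0.14],[0,0,0.14],[0,0,0.14],[0,0,0.07]]}'
python3 -m crank '{"dp": [[0,0,0],[0,0,0],[0,0,0],[0,0,0],[0,0,0],[0,0,0],[0,0,0],[0,0,0]], "delta_rot": [[0,0,0],[0,0,0],[0,0,0],[0,0,0],[0,0,0],[0,0,0],[0,0,0],[0,0,0]]}'
python3 - <<'E'
from ov import *
im,i=snap('wrist','w17.png')
s=ctrl.get_state()
print(tool(np.array([.5205,-.064,.2])-s['position']),R.from_rotvec(s['tool_rot']).as_matrix().round(3))
E
```

```text
time: 44.25
position: [0.5321, 0.2585, 0.2092]
tool_rot: [-3.034, 0.809, 0.003]
ft_force: [0.6, -0.4, -1.3]
grip_width: 0.289
time: 45.05
position: [0.5187, -0.0682, 0.2078]
tool_rot: [3.03, -0.825, -0.006]
ft_force: [-0.2, 0.6, -1.7]
grip_width: 0.291
time: 45.85
position: [0.5192, -0.0638, 0.2078]
tool_rot: [2.209, -2.231, -0.005]
ft_force: [0.3, 0.0, -2.2]
grip_width: 0.291
time: 46.65
position: [0.5206, -0.0638, 0.2101]
tool_rot: [2.216, -2.227, 0.0]
ft_force: [0.3, 0.2, -1.4]
grip_width: 0.294
[0.02430918 0.01755345 1.00750914] [[-0.005 -1.     0.   ]
 [-1.     0.005 -0.   ]
 [ 0.    -0.    -1.   ]]
```

View pics/w17.png

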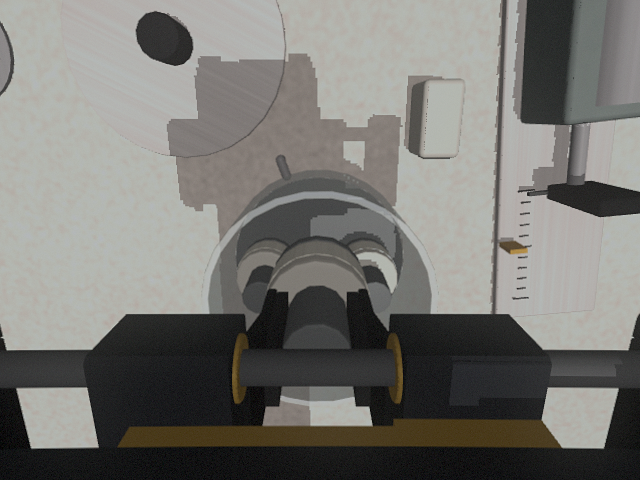

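```bash
python3 -m crank '{"dp": [[0,0,2.5],[0,0,2.5],[0,0,2.5],[0,0,2.5],[0,0,1.5],[0,0,1],[0,0,0.6],[0,0,0.3]], "delta_rot": [[0,0,0],[0,0,0],[0,0,0],[0,0,0],[0,0,0],[0,0,0],[0,0,0],[0,0,0]]}'
python3 -m crank '{"dp": [[0,0,0.1],[0,0,0.1],[0,0,0.1],[0,0,0.1],[0,0,0],[0,0,0],[0,0,0],[0,0,0]], "delta_rot": [[0,0,0],[0,0,0],[0,0,0],[0,0,0],[0,0,0],[0,0,0],[0,0,0],[0,0,0]]}'
python3 -m crank '{"dp": [[0,0,0],[0,0,0],[0,0,0],[0,0,0],[0,0,0],[0,0,-1],[0,0,-2],[0,0,-3]], "delta_rot": [[0,0,0],[0,0,0],[0,0,0],[0,0,0],[0,0,0],[0,0,0],[0,0,0],[0,0,0]]}' 4.3
python3 -m crank '{"dp": [[0,0,-4],[0,0,-4],[0,0,-2],[0,0,0],[0,0,0],[0,0,0],[0,0,0],[0,0,0]], "delta_rot": [[0,0,0],[0,0,0],[0,0,0],[0,0,0],[0,0,0],[0,0,0],[0,0,0],[0,0,0]]}' 8.7
python3 - <<'E'
from ov import *
im,i=snap('wrist','w18.png')
s=ctrl.get_state();print(tool(np.array([.399,.2955,.2])-s['position']))
E
```

```text
time: 47.5
position: [0.521, -0.0638, 0.0761]
tool_rot: [-2.216, 2.227, -0.001]
ft_force: [0.7, 0.0, -0.9]
grip_width: 0.292
time: 48.3
position: [0.5207, -0.0638, 0.0721]
tool_rot: [2.216, -2.227, 0.0]
ft_force: [-0.3, -0.4, -1.6]
grip_width: 0.296
time: 49.1
position: [0.5195, -0.0635, 0.132]
tool_rot: [2.215, -2.226, -0.004]
ft_force: [0.4, -0.4, 0.1]
grip_width: 0.496
time: 49.9
position: [0.5201, -0.0637, 0.231]
tool_rot: [2.215, -2.226, -0.003]
ft_force: [0.1, -0.4, 0.2]
grip_width: 0.988
[-35.85156415  12.29693185   3.16101924]
```

View pics/w18.png

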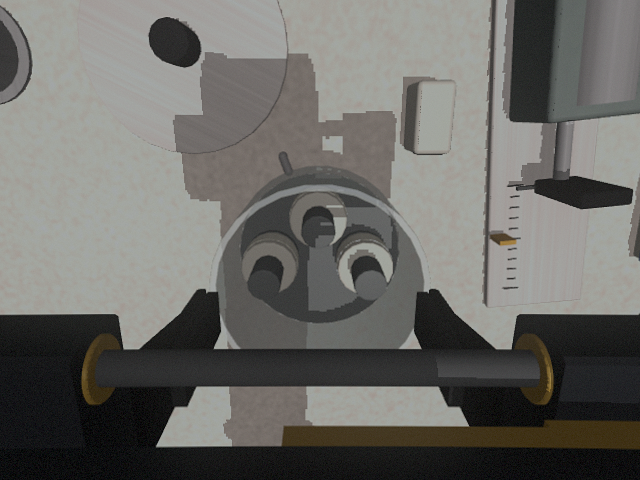

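```bash
python3 -m crank '{"dp": [[-2.5,0.8,0],[-4.5,1.5,0],[-4.5,1.5,0],[-4.5,1.5,0],[-4.5,1.5,0],[-4.5,1.6,0],[-4.5,1.6,0],[-4,1.4,0]], "delta_rot": [[0,0,0],[0,0,0],[0,0,0],[0,0,0],[0,0,0],[0,0,0],[0,0,0],[0,0,0]]}'
python3 -m crank '{"dp": [[-2,0.7,0],[-0.4,0.2,0],[0,0,0],[0,0,0],[0,0,0],[0,0,0],[0,0,0],[0,0,0]], "delta_rot": [[0,0,0],[0,0,0],[0,0,0],[0,0,0],[0,0,0],[0,0,0],[0,0,0],[0,0,0]]}'
python3 - <<'E'
from ov import *
im,i=snap('wrist','w19.png')
c=(.399,.2955)
print(tool(np.array([*c,.06])-ctrl.get_state()['position']))
T=[(circ(c,.013,.075),(0,0,255)),(circ(c,.024,.04),(0,255,255)),(circ(c,.024,0),(255,0,0))]
ov(im,i,1,0,0,640,480,T,'o19.png')
E
```

```text
time: 50.75
position: [0.407, 0.2739, 0.2321]
tool_rot: [-2.216, 2.226, -0.002]
ft_force: [0.2, 0.6, -0.4]
grip_width: 0.997
time: 51.55
position: [0.3997, 0.2955, 0.232]
tool_rot: [2.215, -2.228, 0.001]
ft_force: [0.3, 0.1, 0.2]
grip_width: 1.0
[5.68497498e-03 7.11830339e-02 1.72032971e+01]
```

View pics/o19.png

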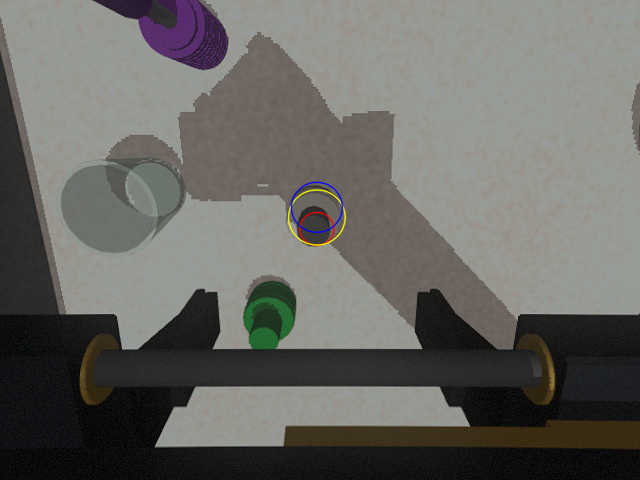

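```bash
python3 -m crank '{"dp": [[-0.1,0,2],[0,0,3],[0,0,3],[0,0,3],[0,0,2.8],[0,0,1.8],[0,0,1],[0,0,0.6]], "delta_rot": [[0,0,0],[0,0,0],[0,0,0],[0,0,0],[0,0,0],[0,0,0],[0,0,0],[0,0,0]]}'
python3 -m crank '{"dp": [[0,0,0],[0,0,0],[0,0,0],[0,0,0],[0,0,0],[0,0,0],[0,0,0],[0,0,0]], "delta_rot": [[0,0,0],[0,0,0],[0,0,0],[0,0,0],[0,0,0],[0,0,0],[0,0,0],[0,0,0]]}' 1.2 25
python3 -m crank '{"dp": [[0,0,0],[0,0,0],[0,0,0],[0,0,0],[0,0,0],[0,0,0],[0,0,0],[0,0,0]], "delta_rot": [[0,0,0],[0,0,0],[0,0,0],[0,0,0],[0,0,0],[0,0,0],[0,0,0],[0,0,0]]}'
python3 -m crank '{"dp": [[0,0,-1],[0,0,-2],[0,0,-3],[0,0,-4],[0,0,-4],[0,0,-1],[0,0,0],[0,0,0]], "delta_rot": [[0,0,0],[0,0,0],[0,0,0],[0,0,0],[0,0,0],[0,0,0],[0,0,0],[0,0,0]]}'
python3 - <<'E'
from ov import *
im,i=snap('wrist','w20.png')
print(tool(np.array([.4365,-.0645,.21])-ctrl.get_state()['position']))
E
```

```text
time: 52.4
position: [0.3993, 0.2968, 0.0594]
tool_rot: [2.215, -2.227, -0.001]
ft_force: [-0.1, 0.5, 0.5]
grip_width: 0.998
time: 53.2
position: [0.3995, 0.2968, 0.06]
tool_rot: [2.215, -2.227, 0.0]
ft_force: [0.0, -0.2, -0.3]
grip_width: 0.357
time: 54.0
position: [0.3995, 0.2969, 0.06]
tool_rot: [2.216, -2.227, 0.0]
ft_force: [-0.2, -0.1, -0.9]
grip_width: 0.293
time: 54.8
position: [0.399, 0.296, 0.209]
tool_rot: [2.214, -2.226, 0.001]
ft_force: [-1.3, -0.1, -2.2]
grip_width: 0.29
[36.02062305 -3.97385261 -0.10233286]
```

View pics/w20.png

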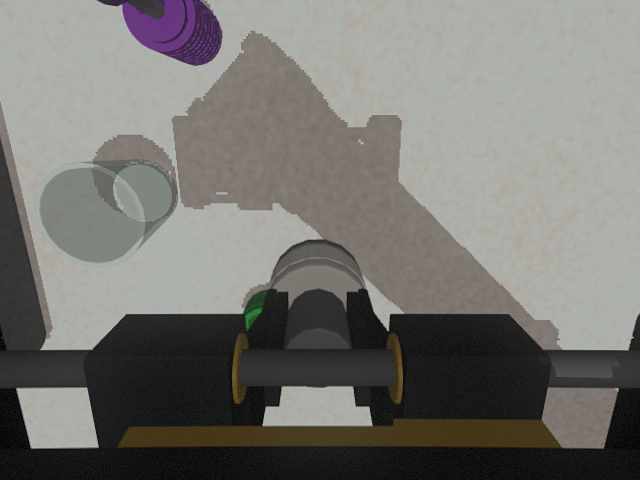

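```bash
python3 -m crank '{"dp": [[2,-1,0],[4,-2,0],[4,-2,0],[4,-1.5,0],[4,-1,0],[4,0,0],[4,0.5,0],[4,1,0]], "delta_rot": [[0,0,0],[0,0,0],[0,0,0],[0,0,0],[0,0,0],[0,0,0],[0,0,0],[0,0,0]]}'
python3 -m crank '{"dp": [[3,1,0],[2,0.7,0],[1,0.3,0],[0,0,0],[0,0,0],[0,0,0],[0,0,0],[0,0,0]], "delta_rot": [[0,0,0],[0,0,0],[0,0,0],[0,0,0],[0,0,0],[0,0,0],[0,0,0],[0,0,0]]}'
python3 - <<'E'
from ov import *
im,i=snap('wrist','w21.png')
print(tool(np.array([.4365,-.0645,.072])-ctrl.get_state()['position']))
E
```

```text
time: 55.65
position: [0.4568, -0.005, 0.2083]
tool_rot: [2.215, -2.227, -0.005]
ft_force: [0.3, -0.1, -1.3]
grip_width: 0.289
time: 56.45
position: [0.4378, -0.0625, 0.21]
tool_rot: [-2.217, 2.225, 0.0]
ft_force: [0.5, -0.9, -0.9]
grip_width: 0.289
[ 0.17315035  0.13347826 13.80618834]
```

View pics/w21.png

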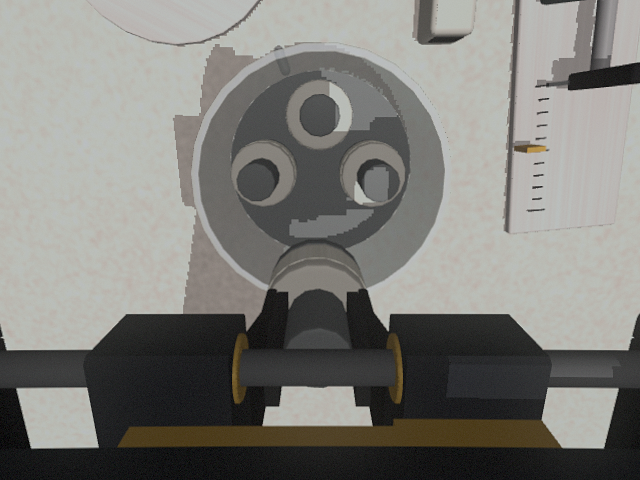

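Three pots are well placed in the jar, and the near spot is free. Next I lower the fourth pot.

```bash
python3 -m crank '{"dp": [[0.17,0.1,2.5],[0,0,2.5],[0,0,2.5],[0,0,2.5],[0,0,1.5],[0,0,1],[0,0,0.6],[0,0,0.3]], "delta_rot": [[0,0,0],[0,0,0],[0,0,0],[0,0,0],[0,0,0],[0,0,0],[0,0,0],[0,0,0]]}'
python3 -m crank '{"dp": [[0,0,0.1],[0,0,0.1],[0,0,0.1],[0,0,0.1],[0,0,0],[0,0,0],[0,0,0],[0,0,0]], "delta_rot": [[0,0,0],[0,0,0],[0,0,0],[0,0,0],[0,0,0],[0,0,0],[0,0,0],[0,0,0]]}'
```

```text
time: 57.3
position: [0.4368, -0.065, 0.0759]
tool_rot: [-2.216, 2.227, -0.0]
ft_force: [0.7, 0.4, -1.6]
grip_width: 0.29
time: 58.1
position: [0.4367, -0.065, 0.0721]
tool_rot: [2.216, -2.227, 0.0]
ft_force: [-0.6, -0.5, -1.5]
grip_width: 0.287
```

```bash
python3 -m crank '{"dp": [[0,0,0],[0,0,0],[0,0,0],[0,0,0],[0,0,0],[0,0,-1],[0,0,-2],[0,0,-3]], "delta_rot": [[0,0,0],[0,0,0],[0,0,0],[0,0,0],[0,0,0],[0,0,0],[0,0,0],[0,0,0]]}' 4.3
python3 -m crank '{"dp": [[0,0,-4],[0,0,-4],[0,0,-2],[-0.5,-1,-1],[-1.5,-3,0],[-1.5,-3,0],[-1.5,-3,0],[-1.5,-3,0]], "delta_rot": [[0,0,0],[0,0,0],[0,0,0],[0,0,0],[0,0,0],[0,0,0],[0,0,0],[0,0,0]]}' 8.7
python3 -m crank '{"dp": [[-1.5,-3,0],[-1.5,-3,0],[-1,-2,0],[0,-0.5,0],[0,0,0],[0,0,0],[0,0,0],[0,0,0]], "delta_rot": [[0,0,0],[0,0,0],[0,0,0],[0,0,0],[0,0,0],[0,0,0],[0,0,0],[0,0,0]]}'
python3 - <<'E'
from ov import *
im,i=snap('wrist','w22.png'); im2,i2=snap('top','t22.png')
l=(.6515,.0415)
print(tool(np.array([*l,.2])-ctrl.get_state()['position']))
T=[(circ(l,.083,.017),(0,0,255)),(circ(l,.015,.052),(0,255,255))]
ov(im,i,1,0,0,640,480,T,'o22.png')
cv2.imwrite('pics/z22.png',cv2.resize(im2[130:300,200:480],None,fx=2.8,fy=2.8,interpolation=cv2.INTER_CUBIC))
E
```

```text
time: 58.9
position: [0.4356, -0.0645, 0.1322]
tool_rot: [2.216, -2.226, -0.004]
ft_force: [-0.5, 0.1, -0.3]
grip_width: 0.494
time: 59.7
position: [0.5683, -0.0006, 0.2428]
tool_rot: [-2.214, 2.228, -0.001]
ft_force: [0.1, -0.5, 0.3]
grip_width: 0.993
time: 60.5
position: [0.6517, 0.0379, 0.2426]
tool_rot: [2.214, -2.228, 0.002]
ft_force: [-0.2, 0.3, -0.2]
grip_width: 0.996
[-0.33516032  0.03766331  4.23914193]
```

View pics/o22.png

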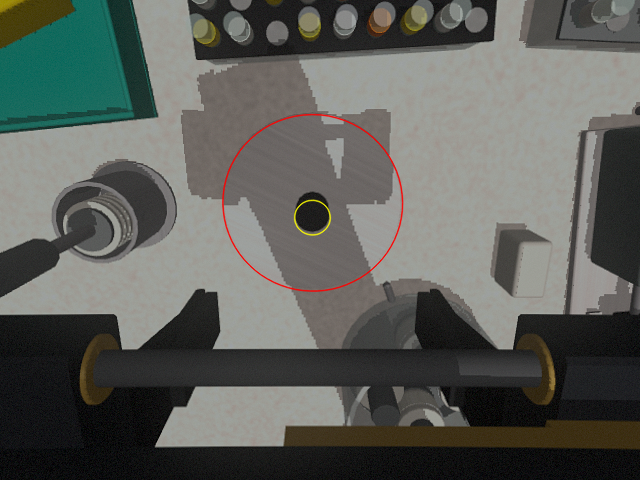

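View pics/z22.png

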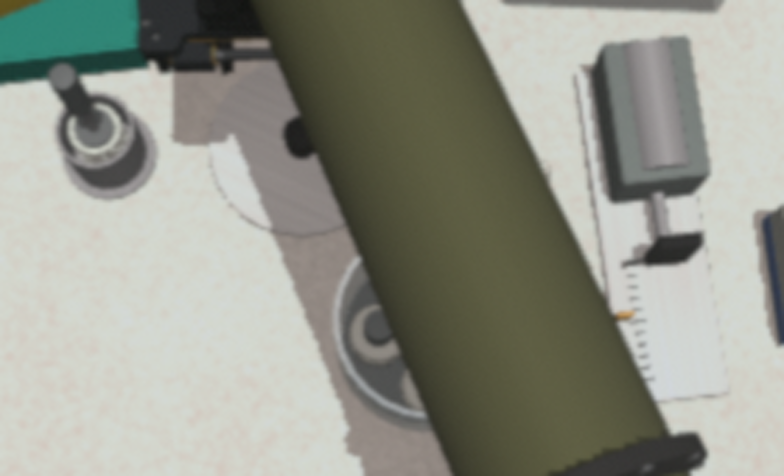

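```bash
python3 -m crank '{"dp": [[-0.3,0,2],[0,0,3],[0,0,4],[0,0,4],[0,0,3],[0,0,2],[0,0,1],[0,0,0.6]], "delta_rot": [[0,0,0],[0,0,0],[0,0,0],[0,0,0],[0,0,0],[0,0,0],[0,0,0],[0,0,0]]}'
python3 -m crank '{"dp": [[0,0,0.3],[0,0,0.2],[0,0,0],[0,0,0],[0,0,0],[0,0,0],[0,0,0],[0,0,0]], "delta_rot": [[0,0,0],[0,0,0],[0,0,0],[0,0,0],[0,0,0],[0,0,0],[0,0,0],[0,0,0]]}'
python3 -m crank '{"dp": [[0,0,0],[0,0,0],[0,0,0],[0,0,0],[0,0,0],[0,0,0],[0,0,0],[0,0,0]], "delta_rot": [[0,0,0],[0,0,0],[0,0,0],[0,0,0],[0,0,0],[0,0,0],[0,0,0],[0,0,0]]}' 1.5 40
python3 -m crank '{"dp": [[0,0,0],[0,0,0],[0,0,0],[0,0,0],[0,0,0],[0,0,0],[0,0,0],[0,0,0]], "delta_rot": [[0,0,0],[0,0,0],[0,0,0],[0,0,0],[0,0,0],[0,0,0],[0,0,0],[0,0,0]]}'
python3 - <<'E'
from ov import *
im,i=snap('wrist','w23.png')
E
```

```text
time: 61.4
position: [0.652, 0.0417, 0.0455]
tool_rot: [2.215, -2.227, -0.001]
ft_force: [0.5, 0.1, 0.7]
grip_width: 0.997
time: 62.2
position: [0.6522, 0.0418, 0.041]
tool_rot: [2.216, -2.227, 0.0]
ft_force: [-0.2, 0.2, 0.1]
grip_width: 0.996
time: 63.0
position: [0.6522, 0.0419, 0.041]
tool_rot: [2.216, -2.227, 0.0]
ft_force: [0.1, 0.6, 0.1]
grip_width: 0.358
time: 63.8
position: [0.6522, 0.0419, 0.041]
tool_rot: [2.216, -2.227, 0.0]
ft_force: [0.0, -0.4, -0.2]
grip_width: 0.334
```

View pics/w23.png

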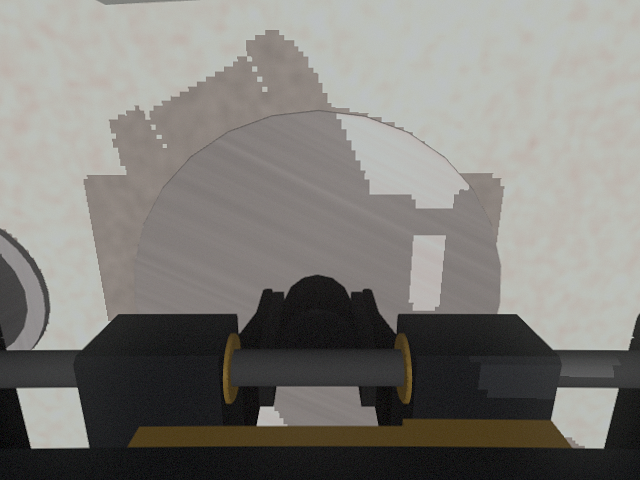

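Run:
```python
from ov import *
i=ctrl.camera_info('wrist'); im=cv2.imread('pics/w23.png')
p=ctrl.get_state()['position']
T=[(circ(p,.083,.017),(0,0,255)),(circ((p[0]-.003,p[1]),.083,.017),(0,255,255)),(circ(p,.083,.010),(255,0,0))]
ov(im,i,1.9,110,90,530,330,T,'o23.png')
```

```text
(no output)
```

View pics/o23.png

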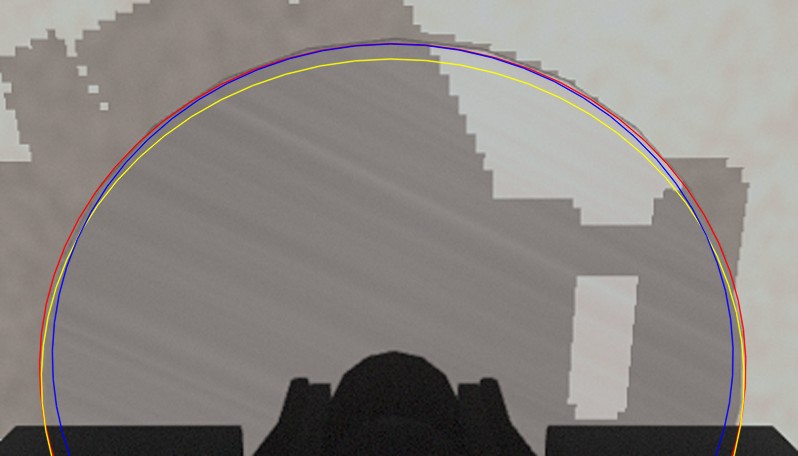

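```bash
python3 -m crank '{"dp": [[0,0,-1],[0,0,-2],[0,0,-3],[0,0,-4],[0,0,-3],[0,0,-1],[0,0,0],[0,0,0]], "delta_rot": [[0,0,0],[0,0,0],[0,0,0],[0,0,0],[0,0,0],[0,0,0],[0,0,0],[0,0,0]]}'
python3 -m crank '{"dp": [[1.2,2,0],[1.8,3,0],[1.8,3,0],[1.8,3,0],[1.8,3,0],[1.2,2,0],[0.9,1.4,0],[0,0,0]], "delta_rot": [[0,0,0],[0,0,0],[0,0,0],[0,0,0],[0,0,0],[0,0,0],[0,0,0],[0,0,0]]}'
python3 -m crank '{"dp": [[0,0,0],[0,0,0],[0,0,0],[0,0,0],[0,0,0],[0,0,0],[0,0,0],[0,0,0]], "delta_rot": [[0,0,0],[0,0,0],[0,0,0],[0,0,0],[0,0,0],[0,0,0],[0,0,0],[0,0,0]]}'
python3 - <<'E'
from ov import *
im,i=snap('wrist','w24.png'); snap('scene','s24.png')
s=ctrl.get_state(); p=s['position']
print(tool(np.array([.478,-.0645,.135])-p), R.from_rotvec(s['tool_rot']).as_matrix().round(4))
E
```

```text
time: 64.65
position: [0.6513, 0.0414, 0.1794]
tool_rot: [2.214, -2.226, -0.002]
ft_force: [0.2, -0.2, -1.7]
grip_width: 0.334
time: 65.45
position: [0.4746, -0.0645, 0.1791]
tool_rot: [2.208, -2.229, -0.003]
ft_force: [-0.4, -0.4, -1.2]
grip_width: 0.332
time: 66.25
position: [0.4776, -0.0622, 0.181]
tool_rot: [2.216, -2.227, 0.0]
ft_force: [0.1, 0.4, -2.4]
grip_width: 0.334
[ 0.22041269 -0.03576217  4.60551147] [[-5.3e-03 -1.0e+00  0.0e+00]
 [-1.0e+00  5.3e-03 -2.0e-04]
 [ 2.0e-04 -0.0e+00 -1.0e+00]]
```

View pics/w24.png

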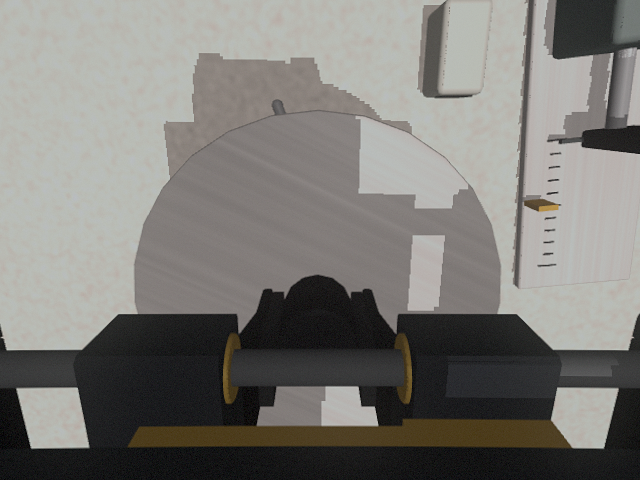

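View pics/s24.png

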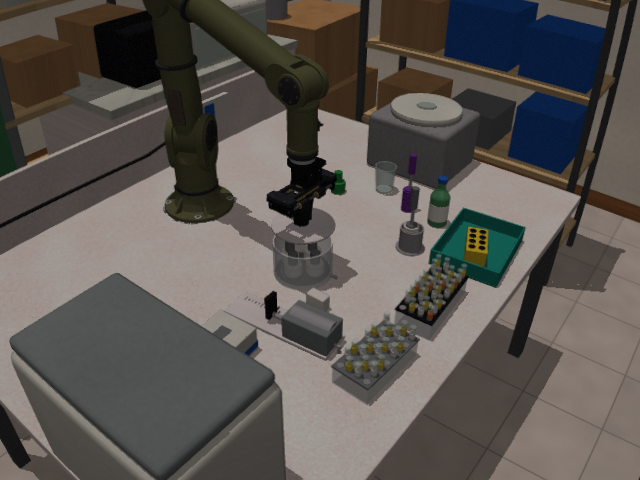

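```bash
python3 -m crank '{"dp": [[0.2,0,0.5],[0,0,1],[0,0,0.8],[0,0,0.5],[0,0,0.4],[0,0,0.3],[0,0,0.3],[0,0,0.2]], "delta_rot": [[0,0,0],[0,0,0],[0,0,0],[0,0,0],[0,0,0],[0,0,0],[0,0,0],[0,0,0]]}'
python3 -m crank '{"dp": [[0,0,0.15],[0,0,0.15],[0,0,0.1],[0,0,0.05],[0,0,0.05],[0,0,0],[0,0,0],[0,0,0]], "delta_rot": [[0,0,0],[0,0,0],[0,0,0],[0,0,0],[0,0,0],[0,0,0],[0,0,0],[0,0,0]]}'
```

```text
time: 67.15
position: [0.4777, -0.0642, 0.1409]
tool_rot: [2.216, -2.227, 0.0]
ft_force: [0.0, -0.1, -2.5]
grip_width: 0.337
time: 67.95
position: [0.4777, -0.0642, 0.1361]
tool_rot: [2.216, -2.227, 0.0]
ft_force: [0.6, 0.2, -1.3]
grip_width: 0.333
```

```bash
python3 -m crank '{"dp": [[0,0,0.05],[0,0,0.05],[0,0,0],[0,0,0],[0,0,0],[0,0,0],[0,0,0],[0,0,0]], "delta_rot": [[0,0,0],[0,0,0],[0,0,0],[0,0,0],[0,0,0],[0,0,0],[0,0,0],[0,0,0]]}'
python3 -m crank '{"dp": [[0,0,0],[0,0,0],[0,0,0],[0,0,0],[0,0,0],[0,0,0],[0,0,0],[0,0,0]], "delta_rot": [[0,0,0],[0,0,0],[0,0,0],[0,0,0],[0,0,0],[0,0,0],[0,0,0],[0,0,0]]}' 5.5
python3 -m crank '{"dp": [[0,0,-1],[0,0,-2],[0,0,-3],[0,0,-3],[0,0,-1],[0,0,0],[0,0,0],[0,0,0]], "delta_rot": [[0,0,0],[0,0,0],[0,0,0],[0,0,0],[0,0,0],[0,0,0],[0,0,0],[0,0,0]]}' 8.7
python3 -m crank '{"dp": [[0,0,0],[0,0,0],[0,0,0],[0,0,0],[0,0,0],[0,0,0],[0,0,0],[0,0,0]], "delta_rot": [[0,0,0],[0,0,0],[0,0,0],[0,0,0],[0,0,0],[0,0,0],[0,0,0],[0,0,0]]}'
python3 - <<'E'
from ov import *
im,i=snap('wrist','w25.png')
l=(.4785,-.0645)
T=[(circ(l,.083,.112),(0,0,255)),(circ(l,.015,.147),(0,255,255)),(circ(l,.080,.105),(255,0,0))]
ov(im,i,1,0,0,640,480,T,'o25.png')
E
```

```text
time: 68.75
position: [0.4777, -0.0643, 0.1359]
tool_rot: [2.215, -2.227, 0.0]
ft_force: [-3.8, 0.6, 7.4]
grip_width: 0.334
time: 69.55
position: [0.4776, -0.0643, 0.135]
tool_rot: [2.216, -2.227, 0.0]
ft_force: [-0.9, -0.2, -0.7]
grip_width: 0.624
time: 70.35
position: [0.4767, -0.0642, 0.2337]
tool_rot: [2.215, -2.226, -0.003]
ft_force: [0.2, -0.2, 0.3]
grip_width: 0.995
time: 71.15
position: [0.4777, -0.0643, 0.2351]
tool_rot: [2.216, -2.227, 0.0]
ft_force: [-0.9, 0.6, 0.9]
grip_width: 1.001
```

View pics/o25.png

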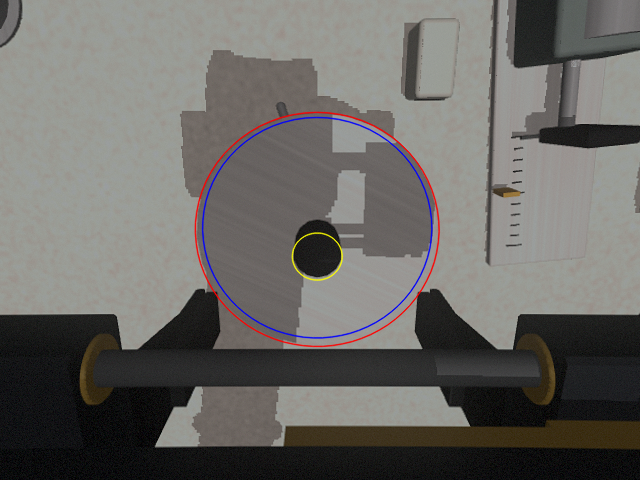

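```bash
python3 -m crank '{"dp": [[2,-0.7,-1],[4,-1.4,-1.5],[4,-1.4,-1],[4,-1.4,0],[4,-1.3,0],[2.2,-0.6,0],[0,0,0],[0,0,0]], "delta_rot": [[0,0,0],[0,0,0],[0,0,0],[0,0,0],[0,0,-0.12],[0,0,-0.138],[0,0,-0.138],[0,0,-0.138]]}'
python3 -m crank '{"dp": [[0,0,0],[0,0,0],[0,0,0],[0,0,0],[0,0,0],[0,0,0],[0,0,0],[0,0,0]], "delta_rot": [[0,0,-0.138],[0,0,-0.138],[0,0,-0.138],[0,0,-0.138],[0,0,-0.138],[0,0,-0.138],[0,0,-0.138],[0,0,-0.138]]}'
python3 -m crank '{"dp": [[0,0,0],[0,0,0],[0,0,0],[0,0,0],[0,0,0],[0,0,0],[0,0,0],[0,0,0]], "delta_rot": [[0,0,-0.02],[0,0,0],[0,0,0],[0,0,0],[0,0,0],[0,0,0],[0,0,0],[0,0,0]]}'
python3 - <<'E'
from ov import *
im,i=snap('wrist','w26.png'); snap('top','t26.png')
s=ctrl.get_state()
print(s['position'], R.from_rotvec(s['tool_rot']).as_matrix().round(4))
E
```

```text
time: 72.0
position: [0.5472, -0.2669, 0.2693]
tool_rot: [-2.727, 1.558, 0.002]
ft_force: [0.1, 0.7, -0.1]
grip_width: 0.999
time: 72.8
position: [0.5471, -0.2661, 0.2699]
tool_rot: [-3.14, -0.105, 0.0]
ft_force: [-0.8, 0.7, -0.5]
grip_width: 0.998
time: 73.6
position: [0.5472, -0.2657, 0.2701]
tool_rot: [3.139, 0.128, -0.0]
ft_force: [0.0, -0.3, 0.7]
grip_width: 0.998
[ 0.5471781  -0.26572924  0.27006593] [[ 9.966e-01  8.180e-02 -0.000e+00]
 [ 8.180e-02 -9.966e-01 -2.000e-04]
 [-0.000e+00  2.000e-04 -1.000e+00]]
```

View pics/w26.png

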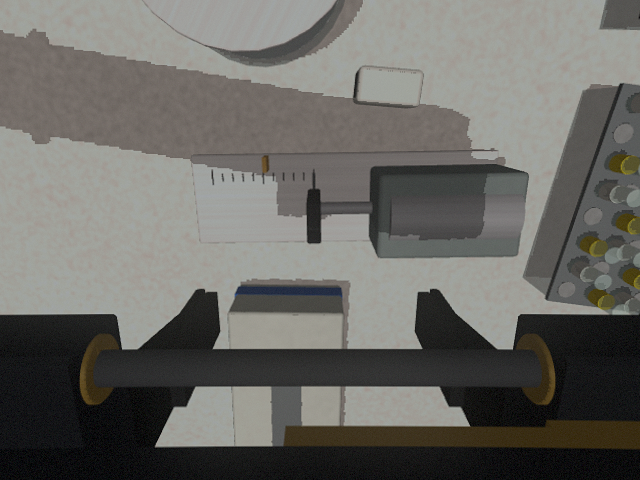

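View pics/t26.png

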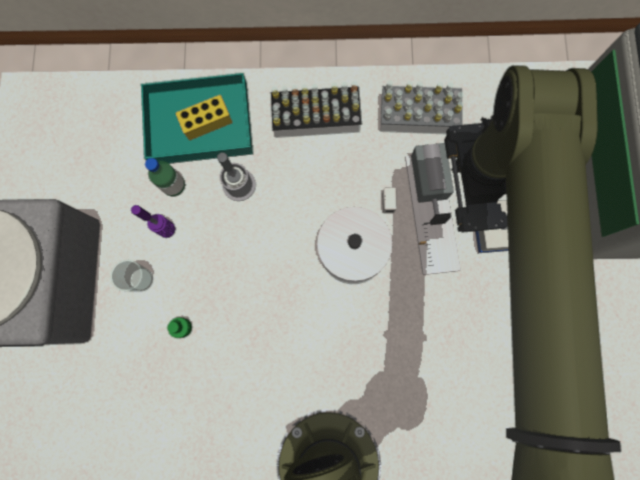

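Run:
```python
from ov import *
i=ctrl.camera_info('wrist'); im=cv2.imread('pics/w26.png')
cv2.imwrite('pics/z26.png',cv2.resize(im[140:260,190:340],None,fx=5,fy=5,interpolation=cv2.INTER_CUBIC))
```

```text
(no output)
```

View pics/z26.png

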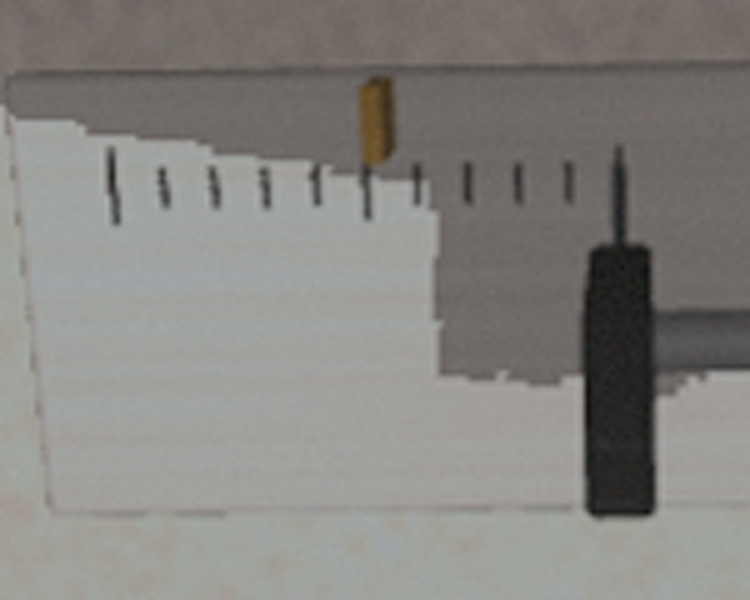

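Run:
```python
from ov import *
i=ctrl.camera_info('wrist'); im=cv2.imread('pics/w26.png')
f=lambda u,v:(190+(u+.5)/5-.5,140+(v+.5)/5-.5)
a=onz(i,f(114,185),.01); b=onz(i,f(368,187),.01); e=onz(i,f(569,182),.01)
print(a,b,e,np.linalg.norm(b-a),np.linalg.norm(e-a))
d=(e-a)[:2]; yaw=np.arctan2(d[1],d[0]); print('yaw',yaw)
ux=np.array([np.cos(yaw),np.sin(yaw)]); uy=np.array([-ux[1],ux[0]])
h=a[:2]+ux*.1*1.0  # tick0 from tick 100
print('home tick',h, b[:2]+ux*.05)
L=onz(i,f(586,380),.088);Rr=onz(i,f(655,380),.088);T_=onz(i,f(622,246),.088);B=onz(i,f(620,515),.088)
print('paddle',(L+Rr)/2,L-Rr,(T_+B)/2,T_-B)
o=h
def box(x0,x1,y0,y1,z): return np.array([[*(o+ux*p+uy*q),z] for p,q in [(x0,y0),(x1,y0),(x1,y1),(x0,y1),(x0,y0)]])
T=[]
# y extents of tab from pixels
yb=[(onz(i,f(385,v),.01)[:2]-o)@uy for v in (165,80)]; print('tab y',yb)
for s in (.0465,): 
  for z,c in ((.01,(0,0,255)),(.025,(0,255,255))): T.append((box(-s-.002,-s+.002,*yb,z),c))
T.append((box(-.006,.006,-.0,-.036,.088),(0,255,0)))
for k in range(11): T.append((np.array([[*(o-ux*.01*k-uy*.004),.01],[*(o-ux*.01*k+uy*.004),.01]]),(255,0,0)))
ov(im,i,5,190,140,340,260,T,'o26.png')
```

```text
[ 0.44104913 -0.24987204  0.01      ] [ 0.49103975 -0.2460947   0.01      ] [ 0.53060703 -0.24183962  0.01      ] 0.0501331330446138 0.08991739405512476
yaw 0.08945037481640755
home tick [ 0.54064933 -0.24093893] [ 0.54083985 -0.24162814]
paddle [ 0.54316034 -0.26219822  0.088     ] [-0.01130391 -0.00092759  0.        ] [ 0.54328309 -0.26274492  0.088     ] [-0.00325908  0.04528546  0.        ]
tab y [np.float64(0.0035944463607952446), np.float64(0.02001691072819924)]
```

View pics/o26.png

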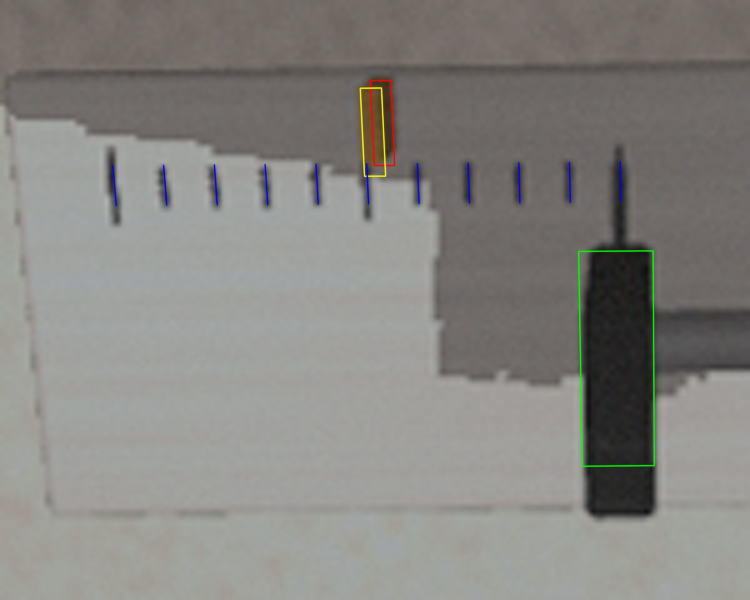

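```bash
python3 -m crank '{"dp": [[-0.4,0.1,0],[0,0,1],[0,0,2],[0,0,2],[0,0,2],[0,0,2],[0,0,1],[0,0,0]], "delta_rot": [[0,0,-0.009],[0,0,0],[0,0,0],[0,0,0],[0,0,0],[0,0,0],[0,0,0],[0,0,0]]}' 4.5
python3 - <<'E'
from ov import *
im,i=snap('wrist','w27.png'); s=ctrl.get_state(); print(s['position'],s['grip_width'],R.from_rotvec(s['tool_rot']).as_matrix().round(4)[:,0])
E
```

```text
time: 74.5
position: [0.5422, -0.2669, 0.1683]
tool_rot: [-3.137, -0.143, 0.004]
ft_force: [1.5, 0.4, -0.1]
grip_width: 0.525
[ 0.54297428 -0.26697938  0.16959793] 0.5235244687330686 [ 9.959e-01  9.090e-02 -7.000e-04]
```

View pics/w27.png

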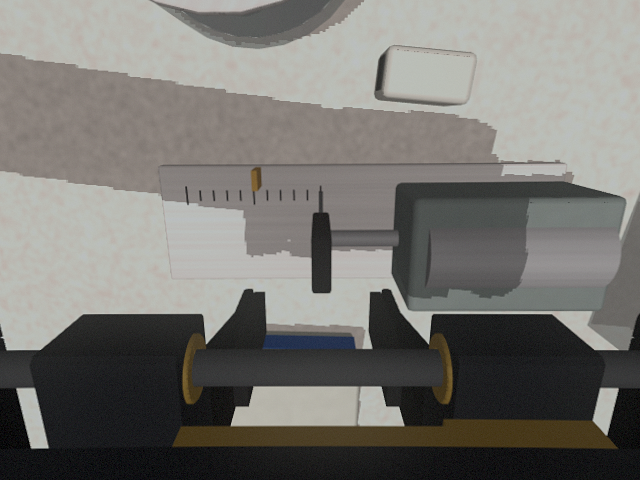

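```bash
python3 -m crank '{"dp": [[0,0,1],[0,0,2],[0,0,2],[0,0,2],[0,0,1.3],[0,0,0.8],[0,0,0.5],[0,0,0.2]], "delta_rot": [[0,0,0],[0,0,0],[0,0,0],[0,0,0],[0,0,0],[0,0,0],[0,0,0],[0,0,0]]}'
python3 -m crank '{"dp": [[0,0,0],[0,0,0],[0,0,0],[0,0,0],[0,0,0],[0,0,0],[0,0,0],[0,0,0]], "delta_rot": [[0,0,0],[0,0,0],[0,0,0],[0,0,0],[0,0,0],[0,0,0],[0,0,0],[0,0,0]]}' 0.5 40
python3 -m crank '{"dp": [[0,0,0],[0,0,0],[0,0,0],[0,0,0],[0,0,0],[0,0,0],[0,0,0],[0,0,0]], "delta_rot": [[0,0,0],[0,0,0],[0,0,0],[0,0,0],[0,0,0],[0,0,0],[0,0,0],[0,0,0]]}'
python3 - <<'E'
from ov import *
im,i=snap('wrist','w28.png'); s=ctrl.get_state(); print(s['position'],s['grip_width'])
E
```

```text
time: 75.35
position: [0.5436, -0.2671, 0.0722]
tool_rot: [3.138, 0.143, 0.001]
ft_force: [0.5, 0.1, 0.0]
grip_width: 0.519
time: 76.15
position: [0.544, -0.2671, 0.0723]
tool_rot: [3.138, 0.143, 0.002]
ft_force: [2.8, -0.2, -0.6]
grip_width: 0.13
time: 76.95
position: [0.5435, -0.2671, 0.0723]
tool_rot: [3.138, 0.143, 0.001]
ft_force: [3.7, -1.0, 0.2]
grip_width: 0.138
[ 0.54349966 -0.26711609  0.07228247] 0.13583862266864477
```

View pics/w28.png

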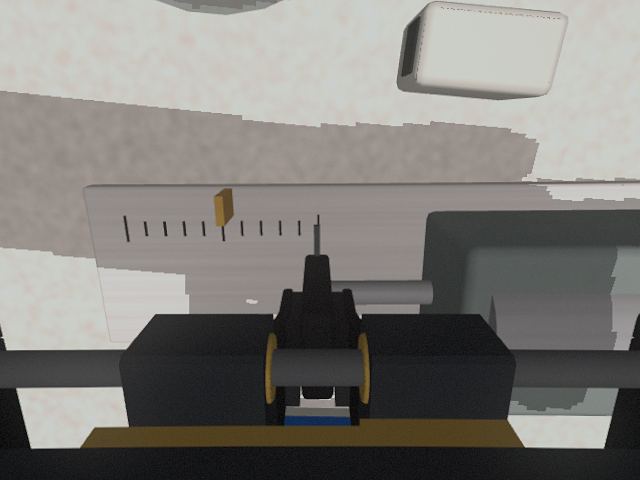

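```bash
python3 -m crank '{"dp": [[-0.3,0,0],[-0.6,0,0],[-0.7,0,0],[-0.7,0,0],[-0.7,0,0],[-0.6,0,0],[-0.4,0,0],[-0.2,0,0]], "delta_rot": [[0,0,0],[0,0,0],[0,0,0],[0,0,0],[0,0,0],[0,0,0],[0,0,0],[0,0,0]]}'
python3 -m crank '{"dp": [[-0.2,0,0],[0,0,0],[0,0,0],[0,0,0],[0,0,0],[0,0,0],[0,0,0],[0,0,0]], "delta_rot": [[0,0,0],[0,0,0],[0,0,0],[0,0,0],[0,0,0],[0,0,0],[0,0,0],[0,0,0]]}'
python3 - <<'E'
from ov import *
im,i=snap('wrist','w29.png'); s=ctrl.get_state(); print(s['position'],s['grip_width'],s['ft_force'])
print((s['position'][:2]-np.array([.5435,-.2671]))@np.array([.996,.0905]))
cv2.imwrite('pics/z29.png',cv2.resize(im[160:300,220:420],None,fx=4,fy=4,interpolation=cv2.INTER_CUBIC))
E
```

```text
time: 77.8
position: [0.5017, -0.2712, 0.0723]
tool_rot: [3.138, 0.142, 0.004]
ft_force: [7.0, -0.6, -0.9]
grip_width: 0.138
time: 78.6
position: [0.4999, -0.2713, 0.0723]
tool_rot: [3.138, 0.143, 0.003]
ft_force: [6.7, -1.4, -1.0]
grip_width: 0.134
[ 0.49995671 -0.27135381  0.07227661] 0.1348751530598895 [ 6.76514841 -1.16226339 -0.59097774]
-0.04375408438578137
```

View pics/z29.png

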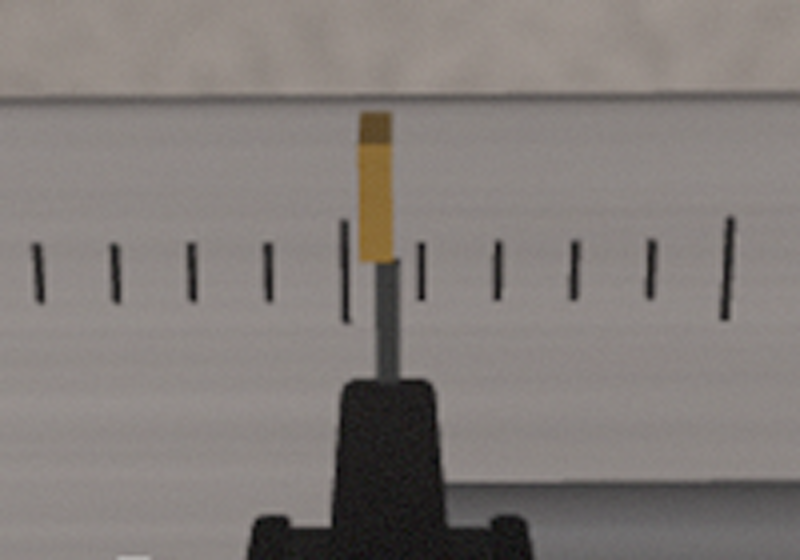

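The needle (388 in the zoom) is within about 1.5 mm of the tab (376). I'll trim it and hold.

```bash
python3 -m crank '{"dp": [[-0.1,0,0],[-0.05,0,0],[0,0,0],[0,0,0],[0,0,0],[0,0,0],[0,0,0],[0,0,0]], "delta_rot": [[0,0,0],[0,0,0],[0,0,0],[0,0,0],[0,0,0],[0,0,0],[0,0,0],[0,0,0]]}'
python3 -m crank '{"dp": [[0,0,0],[0,0,0],[0,0,0],[0,0,0],[0,0,0],[0,0,0],[0,0,0],[0,0,0]], "delta_rot": [[0,0,0],[0,0,0],[0,0,0],[0,0,0],[0,0,0],[0,0,0],[0,0,0],[0,0,0]]}'
python3 -m crank '{"dp": [[0,0,0],[0,0,0],[0,0,0],[0,0,0],[0,0,0],[0,0,0],[0,0,0],[0,0,0]], "delta_rot": [[0,0,0],[0,0,0],[0,0,0],[0,0,0],[0,0,0],[0,0,0],[0,0,0],[0,0,0]]}'
python3 -m crank '{"dp": [[0,0,0],[0,0,0],[0,0,0],[0,0,0],[0,0,0],[0,0,0],[0,0,0],[0,0,0]], "delta_rot": [[0,0,0],[0,0,0],[0,0,0],[0,0,0],[0,0,0],[0,0,0],[0,0,0],[0,0,0]]}'
python3 - <<'E'
from ov import *
im,i=snap('wrist','w30.png'); snap('scene','s30.png'); s=ctrl.get_state(); print(s['position'],s['grip_width'],s['ft_force'])
cv2.imwrite('pics/z30.png',cv2.resize(im[160:300,220:420],None,fx=4,fy=4,interpolation=cv2.INTER_CUBIC))
E
```

```text
time: 79.45
position: [0.4986, -0.2715, 0.0723]
tool_rot: [3.138, 0.143, 0.004]
ft_force: [8.0, -1.6, -0.6]
grip_width: 0.134
time: 80.25
position: [0.4985, -0.2715, 0.0723]
tool_rot: [3.138, 0.143, 0.004]
ft_force: [7.6, -2.2, -0.4]
grip_width: 0.135
time: 81.05
position: [0.4986, -0.2715, 0.0723]
tool_rot: [3.138, 0.143, 0.004]
ft_force: [6.3, -1.9, -0.5]
grip_width: 0.137
time: 81.85
position: [0.4986, -0.2715, 0.0723]
tool_rot: [3.138, 0.143, 0.004]
ft_force: [7.0, -1.5, -0.8]
grip_width: 0.134
[ 0.4985951  -0.27148013  0.07228582] 0.130633038843598 [ 7.67246408 -1.81619912 -0.25625458]
```

View pics/z30.png

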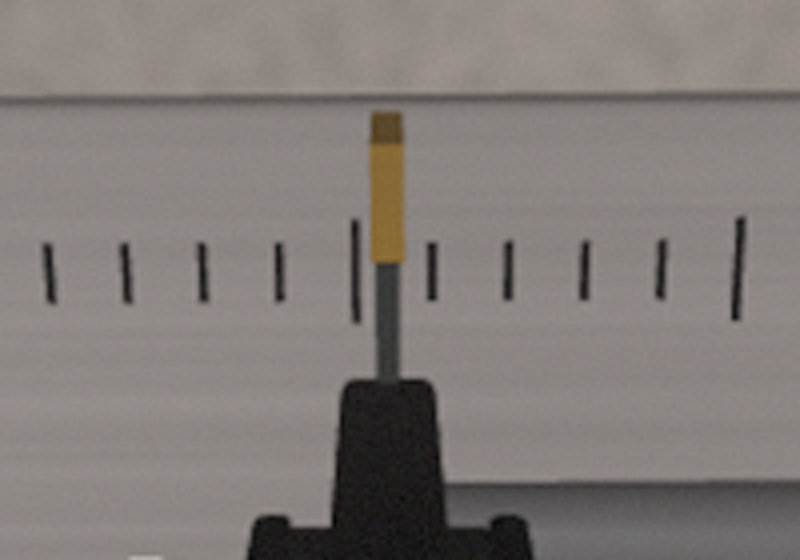

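View pics/s30.png

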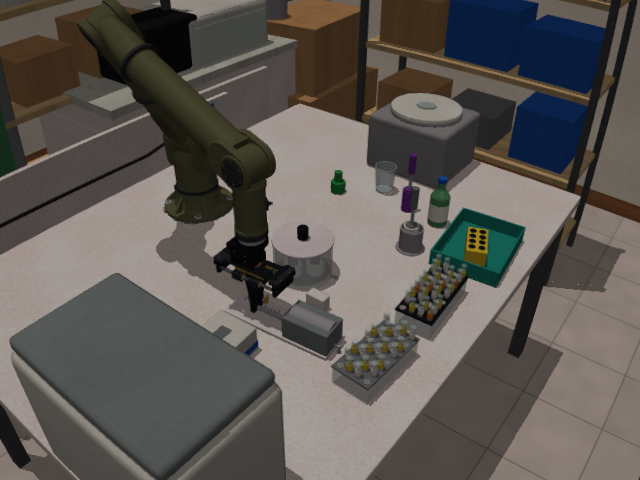

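The needle is dead on the tab, has been held well over 2 s, and the scene view shows the lid on. Now I let the slide back slowly.

```bash
python3 -m crank '{"dp": [[0,0,0],[0.2,0,0],[0.4,0,0],[0.5,0,0],[0.5,0,0],[0.5,0,0],[0.5,0,0],[0.5,0,0]], "delta_rot": [[0,0,0],[0,0,0],[0,0,0],[0,0,0],[0,0,0],[0,0,0],[0,0,0],[0,0,0]]}'
python3 -m crank '{"dp": [[0.5,0,0],[0.4,0,0],[0.2,0,0],[0.1,0,0],[0.1,0,0],[0.1,0,0],[0,0,0],[0,0,0]], "delta_rot": [[0,0,0],[0,0,0],[0,0,0],[0,0,0],[0,0,0],[0,0,0],[0,0,0],[0,0,0]]}'
python3 - <<'E'
from ov import *
im,i=snap('wrist','w31.png'); s=ctrl.get_state(); print(s['position'],s['grip_width'],s['ft_force'])
cv2.imwrite('pics/z31.png',cv2.resize(im[160:300,220:420],None,fx=4,fy=4,interpolation=cv2.INTER_CUBIC))
E
```

```text
time: 82.75
position: [0.5289, -0.2685, 0.0722]
tool_rot: [3.138, 0.142, -0.0]
ft_force: [4.1, -0.7, 2.9]
grip_width: 0.133
time: 83.55
position: [0.5428, -0.2672, 0.0722]
tool_rot: [3.138, 0.143, 0.0]
ft_force: [3.2, -1.7, 5.3]
grip_width: 0.134
[ 0.54285767 -0.26717534  0.07224354] 0.1323529037784859 [ 3.02521323 -0.45079621  5.40576655]
```

View pics/z31.png

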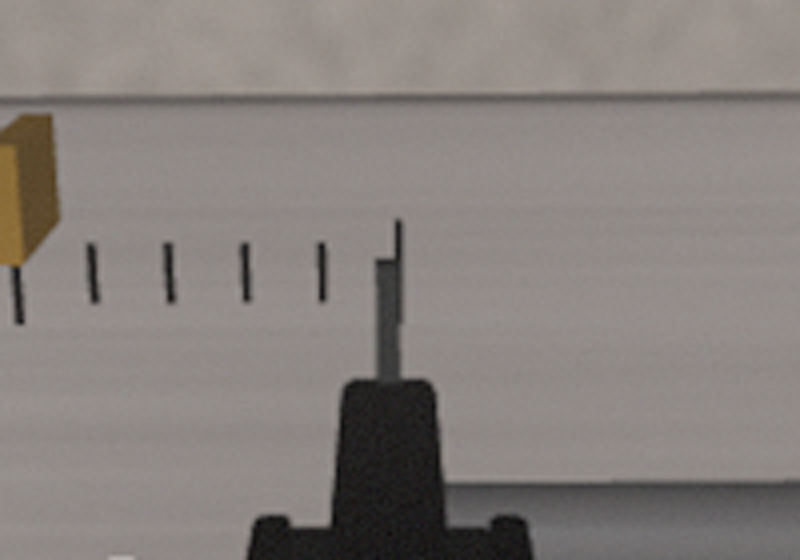

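```bash
python3 -m crank '{"dp": [[0.05,0,0],[0.05,0,0],[0.05,0,0],[0,0,0],[0,0,0],[0,0,0],[0,0,0],[0,0,0]], "delta_rot": [[0,0,0],[0,0,0],[0,0,0],[0,0,0],[0,0,0],[0,0,0],[0,0,0],[0,0,0]]}'
```

```text
time: 84.4
position: [0.5442, -0.267, 0.0723]
tool_rot: [3.138, 0.143, -0.0]
ft_force: [4.0, -0.4, 5.0]
grip_width: 0.136
```

```bash
python3 -m crank '{"dp": [[0.05,0,0],[0.05,0,0],[0,0,0],[0,0,0],[0,0,0],[0,0,0],[0,0,0],[0,0,0]], "delta_rot": [[0,0,0],[0,0,0],[0,0,0],[0,0,0],[0,0,0],[0,0,0],[0,0,0],[0,0,0]]}'
python3 - <<'E'
from ov import *
im,i=snap('wrist','w32.png')
cv2.imwrite('pics/z32.png',cv2.resize(im[160:300,220:420],None,fx=4,fy=4,interpolation=cv2.INTER_CUBIC))
E
```

```text
time: 85.2
position: [0.5443, -0.2671, 0.0722]
tool_rot: [3.138, 0.142, -0.003]
ft_force: [0.3, -0.6, 8.1]
grip_width: 0.135
```

View pics/z32.png

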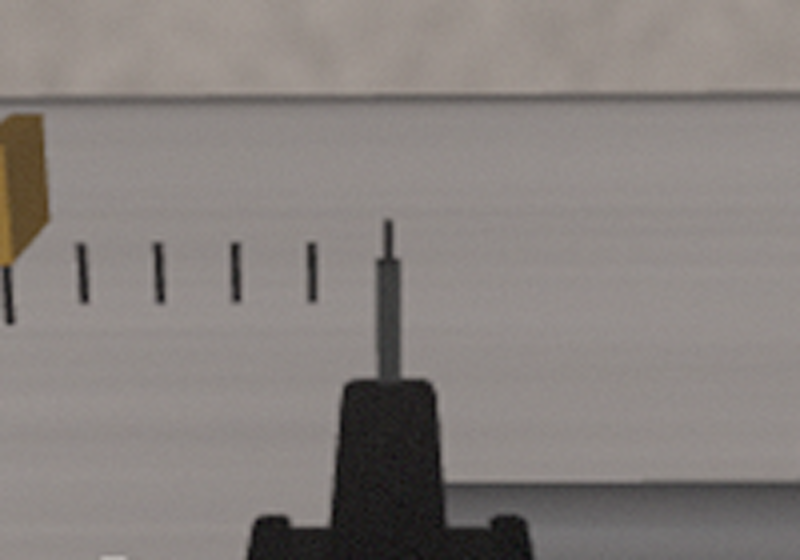

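The needle is aligned with the zero tick and the force has dropped to about 0, so the slide is against its home stop. I'll open and rise.

```bash
python3 -m crank '{"dp": [[0,0,0],[0,0,0],[0,0,0],[0,0,0],[0,0,0],[0,0,0],[0,0,0],[0,0,0]], "delta_rot": [[0,0,0],[0,0,0],[0,0,0],[0,0,0],[0,0,0],[0,0,0],[0,0,0],[0,0,0]]}' 4.0
python3 -m crank '{"dp": [[0,0,-1],[0,0,-2],[0,0,-3],[0,0,-3],[0,0,-4],[0,0,-4],[0,0,-3],[0,0,-1]], "delta_rot": [[0,0,0],[0,0,0],[0,0,0],[0,0,0],[0,0,0],[0,0,0],[0,0,0],[0,0,0]]}'
python3 -m crank '{"dp": [[0,0,0],[0,0,0],[0,0,0],[0,0,0],[0,0,0],[0,0,0],[0,0,0],[0,0,0]], "delta_rot": [[0,0,0],[0,0,0],[0,0,0],[0,0,0],[0,0,0],[0,0,0],[0,0,0],[0,0,0]]}'
python3 - <<'E'
from ov import *
im,i=snap('wrist','w33.png'); im2,i2=snap('top','t33.png'); sc,i3=snap('scene','s33.png')
l=(.4785,-.0645);h=(.650,.2130); br=(.651,.212)
T=[(circ(l,.083,.112),(0,0,255)),(circ(l,.015,.147),(0,255,255)),(circ(h,.030,.07),(0,255,255)),(circ(br,.011,.201),(0,255,255))]
ov(im2,i2,2.8,200,130,480,300,T,'o33t.png')
ov(sc,i3,4,250,180,450,310,T,'o33s.png')
E
```

```text
time: 86.05
position: [0.5453, -0.2668, 0.0721]
tool_rot: [3.138, 0.143, -0.0]
ft_force: [0.1, -0.4, -0.3]
grip_width: 0.456
time: 86.85
position: [0.5468, -0.2665, 0.2864]
tool_rot: [3.136, 0.143, 0.008]
ft_force: [-0.3, -0.2, -0.3]
grip_width: 0.46
time: 87.65
position: [0.5453, -0.2668, 0.282]
tool_rot: [3.138, 0.143, -0.0]
ft_force: [-0.4, -0.1, 0.0]
grip_width: 0.462
```

View pics/w33.png

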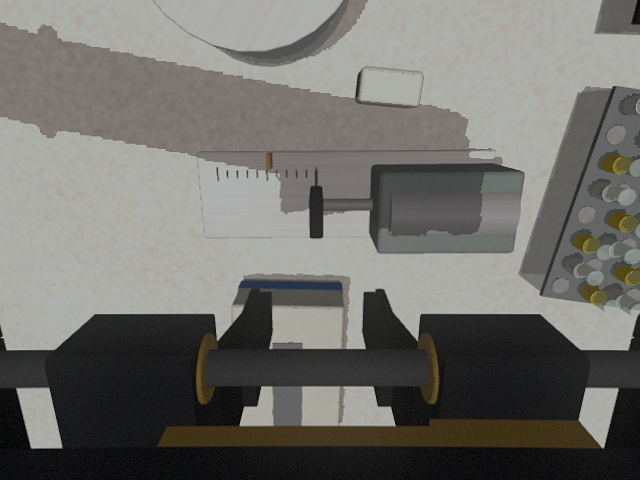

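View pics/o33t.png

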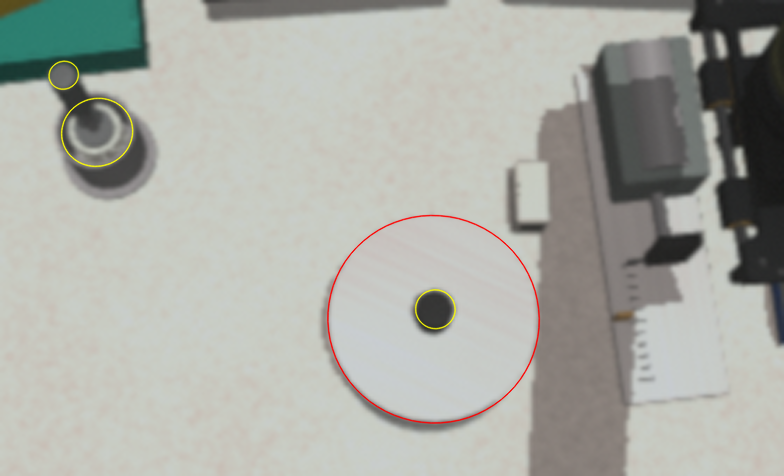

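View pics/o33s.png

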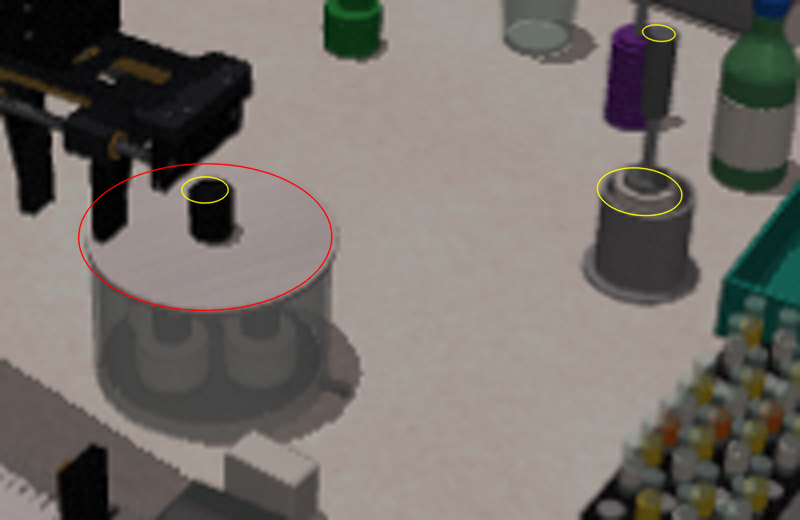

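```bash
python3 -c "
from bench import ctrl
ctrl.close_job(); print('in')"
```

```text
the job is handed in; nothing more can be done
in
```

The job is handed in at about 88 s of the 210 s allowed, and nothing that I could check had failed; the hand-in reports no verdict.

- **Brush:** I made two strokes to the jar floor, each lifted about 80 mm above it, so the head was more than half out. The brush is back upright in its holder. Setting it down gave a brief 34 N bump at the wrist, below the limits.
- **Pots:** All four stand upright in the jar. One had been knocked about 30 mm before I picked it, so I measured it again first.
- **Lid:** It is seated flush. The top and wrist views put it within a few millimetres of the jar's centre. The scene camera shows it 1–2 px off, but the holder shows the same shift, so that looks like calibration.
- **Pump:** The needle was centred on the brass tab in the wrist view, and I held it there for about 3 s. I then eased the slide back. At home the needle lined up with the zero line and the pull force had dropped to about zero before I let go.
- **Other things on the bench:** The last pictures show the gripper clear of everything. Nothing the arm worked near (timer, gel, beaker, wipes box, green pot, purple brush) looks out of place.

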